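Turn a coated panel over with a bench turner

ROBOT

A 6-joint arm with a two-finger parallel gripper is mounted at the origin on a cart in front of the work surface, level with it; the furniture and walls round the work are solid. World frame = base frame: x ahead of the robot, y to its left, z up, the work surface at z = 0. Lengths are in m, angles in rad, forces in N, time in s.
With the tool pointing down it reaches from about 0.35 to 0.875 m from the base axis. Payload 4.2 kg.
Tool frame: the origin (TCP) lies at the very end of the fingers, on their centre line; the grasp point (between the pads) lies 19 mm behind it (manip.tcp_to_grasp is the distance from the TCP to the grasp point, in m); z points along the fingers, y is the line along which they close (so a half turn about z gives the same grasp; the last joint's range is limited). The gripper opens to 85 mm and grips with 20 to 120 N. Pads are 22 mm wide; open, the fingers measure 114 mm over their backs; the gripper's body (76 mm by 85 mm) begins 54 mm behind the grasp point. The pads swing forward as they close: fully open they stand 13 mm farther back than shut.
Start: joints at [1.375, 0.385, 0.008, 0, -1.194, -0.259], TCP at [0.275, 0.561, 0.231] pointing down, gripper open.
Joint ranges: [-3.14, 3.14], [-1.21, 2.06], [-1.07, 1.41], [-3.16, 2.05], [-2.99, -0.16], [-3.1, 3.1]. Speed limits (rad/s): [2.79, 2.79, 3.14, 3.14, 3.14, 3.14].

INTERFACE

Orientations are given as a unit quaternion [w, x, y, z].
In Python, from cell import manip gives the robot as it stands.
- The arm moves only by the tool apply_moves, never from a script. Its argument "increments" is a list of rows, each a list of 6 numbers: the shift along the world's x, y, z in cm, then the turn, a rotation vector about the world's x, y, z in degrees. In form: [[tx, ty, tz, wx, wy, wz], ...]. A call has 1 to 12 rows; each row shifts and turns the commanded pose from where the row before left it; what a row does not reach is not made up. A row lasts 1/12 s, in which the tool goes at most 41.7 mm and 7.16 degrees, less where a joint would pass 70% of its speed; a pose out of reach is approached as far as the arm can. A call with a gripper value outside its range is refused whole. "jaw" is the gripper's target within -1 to 1 (shut at 1, half-way at 0, fully open at -1), set as the call begins (left out, the last holds). The fingers move at their own pace and stop on an object; "force" is the grip in N (left out, the last holds). Time passes only in rows, so rows that do not move let the fingers close. It gives the time, the measured TCP pose, the force, the opening and the grip force at its end, in the units of the state.
- manip.get_state(): the state, without advancing time (a new reading comes with each control period).
- manip.get_image(name): name is "scene" or "top" or "wrist"; returns the picture (400x640x3 uint8, red, green, blue); there is no depth.
- manip.calibration(name): a dict with "K" (3x3 intrinsics, pixels), "origin" and "rotation" of the camera in the world. Camera axes: x right, y down, z forward; pixel columns grow to the right and rows downward; lengths in m; the calibration is good to about 2 mm. A picture is of the moment at which its call begins: read the wrist's pose just before it. calibration takes no time and is no camera call; for the wrist camera it gives the pose at the moment of the call.
- manip.sign_off(): hands the job in; it is judged then, once.
Trained networks look in the newest picture that a camera, given by its name, has taken for a name from the list of things; names that differ only in an ending like _2 or _b are one class to them, and where a whole thing is asked for, a point or a joint stands for the part that bears it (a point fixed in the world has none). Each returns a list of dicts, best first, with "conf" (0 to 1); they miss things now and then, are a little off and sometimes report something else, mostly with a low value. They report only what shows in the picture. A call takes as long as a camera call.
- manip.find_in(camera, name): "at" ([row, column] in pixels, amid what is visible of it).
- manip.masks_of(camera, name): "pixels" (400x640 bool, what is visible of it) and "at" ([row, column] in pixels, amid what is visible of it).
The state is a dict: "time": time; "qpos": joint angles; "qvel": joint speeds; "joint_torque": joint torques, N m; "tool_pos": TCP position; "tcp_rot": TCP orientation; "contact_force": force on the tool from outside, world axes, zero at the start; "ft_torque": the same for the moment, N m; "grip_width": opening from 0.0 (shut) to 1.0 (fully open); "gripper_force": force on a finger pad.
Only numpy, scipy, OpenCV 4.12 (cv2) and the standard library are available. Lean on these libraries where they do the work, as an engineer would, in place of code of your own. Each camera call takes 0.05 s, during which the arm holds its last target. There are 200 camera calls.

TASK

Turn the small coated panel over with the turner, so that it flips across the step and ends coated face down, flat on the upper rails of its stand. The turner stands on edge in its holder: take it out, lay it flat on the bench and let go, then take it again with its blade level, slide the blade under the panel and turn the panel up and over, and finally lay the turner flat on the bare bench. The robot itself must never touch the panel, and the other loose things on the bench stay where they are.

Things in the scene. Friction and masses are not known exactly. Their poses are not given: they have to be found in the camera images.
- panel: Flat plywood panel 90 x 120 x 8 mm (x, y, z), 0.12 kg, one face grey-coated with four small dark screw marks, the other bare; lies on the stand's lower rails. Origin: centre of the bare face (underneath at the start). x along the 90 mm side toward the stand's step, the far edge at most 9 mm short of it; z from bare to coated face: up at the start, down once turned.
- stand: Fixed wooden drying stand with two levels, 238 mm long (x), 104 wide (y); z up, x from the lower to the upper half. Origin at bench level under the middle of the step. Lower rails x = -110 to 0, tops at 24 mm; upper rails x = 0 to 118, tops at 31 mm, ending in blocks 43 mm high. All rails 12 mm wide, centred at y = +-46 mm (80 mm clear between).
- stand_step (a point): Middle of the foot of the 7 mm step, 24 mm above the bench (lower rail height); axes as stand. The step is the -x face of a cross bar (x = 0 to 12 mm, top at 31 mm, down to the bench). It catches the panel's far edge, which pivots there when the near edge is raised.
- stand_mouth (a point): Middle of the open front end of the lower half, at x = -110 mm, bench level; axes as stand. Between the lower rails there is only the bare bench as far as the step, so a blade can pass in along +x under the panel (24 mm high, 80 mm wide).
- turner: Turner (flat spatula), 185 mm long, 0.17 kg, straight, both faces alike. Dark wooden handle x = -60 to 30 mm, 26 mm wide (y), 20 thick (z); then a steel neck. Origin on the handle's middle line at the best place to hold. x toward the blade, z normal to the blade. Starts on edge in the holder (z level, blade upright); laid flat, either face may be up.
- turner_tip (a point): Middle of the front edge of the turner's steel blade (75 long, 60 wide, 3 mm thick, in the mid-plane of the handle), 125 mm from the turner's origin along its x; axes as turner. Let go on the bench while leaning well over to one side, the turner drops flat; it then lies with the handle's middle line 10 mm above the bench and the blade level or with its tip sunk to the bench (up to 0.1 rad).
- holder: Fixed wooden holder, 195 x 50 x 6 mm base. Origin at bench level under the stored turner's origin (+-3 mm), x toward its blade. Walls to 30 mm at x = 68 to 112 keep the blade upright in an 8 mm slot; a fork to 40 mm at x = -55 to -41 carries the handle. About x = 0 the handle is free on both sides, 36 mm above the bench, 20 mm across. The turner lifts straight out.
- fuse_box: Bystander: small yellow carton, 56 x 38 x 26 mm, origin at the centre of its underside.
- paste_pot: Bystander: low white round pot, 62 mm across, 34 mm high, origin at the centre of its underside.
- bit_bottle: Bystander: small clear bottle on a blue cap, 45 mm across, 64 mm high, origin at the centre of its underside.
- slip_pliers: Bystander: rusty pliers, 185 x 67 x 12 mm, lying flat, origin at the centre of the underside.

How it is judged:
On the way, in this order (a step that is already met when the one before it is completed fails the run):
1. the turner lies flat on the bench, out of its holder, let go ((angle between turner's own z axis and vertical below 0.2 rad or angle between turner's own z axis and vertical above 2.9416 rad) and height (world z) of turner below 0.022 m and contact force between the fingers and turner below 0.1 N and linear speed of turner below 0.03 m/s and contact force between turner and holder below 0.05 N and contact force between turner and stand below 0.05 N and contact force between turner and panel below 0.05 N), for 0.2 s.
2. the panel is tipped up by the turner in the gripper (angle between panel's own z axis and vertical between 0.5 and 1.7 rad and contact force between turner and panel above 0.1 N and contact force between the fingers and turner above 1 N), for 0.04 s.
3. the panel lies coated face down on the upper rails (angle between panel's own z axis and vertical above 3.04 rad and x of panel in the frame of stand between 0.015 and 0.085 m and y of panel in the frame of stand between -0.03 and 0.03 m and z of panel in the frame of stand between 0.034 and 0.045 m and linear speed of panel below 0.03 m/s and contact force between panel and turner below 0.05 N), for 0.2 s.
At the end, for the whole second after the job is handed in: The panel lies coated face down (within 0.1 rad of level) and at rest on the upper rails, its centre 15 to 85 mm beyond the step and within 30 mm of the stand's middle line; the turner lies flat (within 0.2 rad), at rest and let go on the bench, touching neither stand, holder nor panel (all of step 1 and all of step 3).
It fails at once if the robot touches the panel (contact force between any of the fingers, the arm and panel above 0.3 N).
It fails at once if the panel falls off its stand (height (world z) of panel below 0.015 m).
It fails at once if a bystander is moved by more than 20 mm (distance of any of fuse_box, paste_pot, bit_bottle, slip_pliers from where it was at the start of the episode above 0.02 m).
It also fails if it takes over 58 s, if anything falls off the work surface, if the arm or the gripper's body presses on something with over 40 N, if the wrist force passes 120 N, or if a joint passes its speed limit or range.

## Working session

There is one attempt and no reset: what is moved stays moved. The work goes in short steps, Python scripts to look and compute and a tool call to move; the robot and the scene stay as the last step left them, time stands still between calls to the robot, and variables do not carry over. Pictures are saved under pics/ and viewed, at most 10 in all, crops included, and the job is handed in when it is done.

Besides the shell and the picture viewer there is one more tool, called by a JSON object that holds its "fn" and its "kwargs". apply_moves: Moves the arm, as the interface text tells. Its arguments: {"type":"object","properties":{"increments":{"type":"array"},"jaw":{"type":"number"},"force":{"type":"number"}},"required":["increments"]}

```bash
mkdir -p pics; ls; cat > h.py <<'E'
from cell import manip
import numpy as np, cv2
def snap(c,f=None):
    im=np.array(manip.get_image(c))
    if f: cv2.imwrite('pics/'+f,im[:,:,::-1])
    return im
def ray(c,rc):
    k=manip.calibration(c);K=np.array(k['K']);R=np.array(k['rotation']);o=np.array(k['origin'])
    d=R@np.linalg.inv(K)@np.array([rc[1],rc[0],1.]);return o,d
def at(c,rc,z):
    o,d=ray(c,rc);return o+d*(z-o[2])/d[2]
def proj(c,p):
    k=manip.calibration(c);K=np.array(k['K']);R=np.array(k['rotation']);o=np.array(k['origin'])
    q=K@(R.T@(np.array(p)-o));return q[1]/q[2],q[0]/q[2]
E
python3 - <<'E'
from h import *
print(manip.get_state())
for c in('top','scene'):
    snap(c,c+'0.png'); k=manip.calibration(c);print(c,k)
zs=dict(panel=.032,stand=.02,turner=.036,turner_tip=.036,holder=.006,fuse_box=.026,paste_pot=.034,bit_bottle=.05,slip_pliers=.012)
for n,z in zs.items():
    for d in manip.masks_of('top',n)[:2]:
        m=d['pixels'].astype(np.uint8);r=cv2.minAreaRect(np.argwhere(m)[:,::-1].astype(np.float32))
        b=[at('top',(p[1],p[0]),z)[:2].round(3).tolist() for p in cv2.boxPoints(r)]
        print(n,round(d['conf'],2),d['at'],at('top',d['at'],z)[:2].round(3),b)
E
```

```text
pics
{'time': 0.0, 'qpos': array([ 1.37465481e+00,  3.85556022e-01,  6.66290627e-03, -5.13810680e-04,
       -1.19399432e+00, -2.58601171e-01]), 'qvel': array([ 0.00070658,  0.00032789, -0.00059528,  0.00010802,  0.00010028,
        0.00013498]), 'joint_torque': array([ 4.04189668e-04, -3.92286623e+01,  1.88400650e+01,  4.18624967e+00,
       -4.70802115e-03,  6.31893471e-06]), 'tool_pos': array([0.27424447, 0.56098516, 0.23023421]), 'tcp_rot': array([ 1.05249920e-03,  9.74240376e-01, -2.25509513e-01, -2.06019889e-04]), 'contact_force': array([ 0.64922537, -0.66507139,  0.94083143]), 'ft_torque': array([-0.02717321,  0.03591919, -0.00048863]), 'gripper_force': 0.0, 'grip_width': 1.0022990426589775}
top {'K': array([[447.6681115 ,   0.        , 326.87392442],
       [  0.        , 447.6681115 , 204.60761037],
       [  0.        ,   0.        ,   1.        ]]), 'origin': array([ 0.30621172, -0.30419086,  1.08513889]), 'rotation': array([-0.08262968,  0.71954265, -0.68503932,  0.07843366])}
scene {'K': array([[397.16914391,   0.        , 318.60798435],
       [  0.        , 397.16914391, 199.93541893],
       [  0.        ,   0.        ,   1.        ]]), 'origin': array([-0.07366707, -1.00589011,  0.5213129 ]), 'rotation': array([-0.49030412,  0.80023192, -0.29125612,  0.18547404])}Traceback (most recent call last):
  File "<stdin>", line 9, in <module>
  File "h.py", line 11, in at
    o,d=ray(c,rc);return o+d*(z-o[2])/d[2]
        ~~~^^^^^^
  File "h.py", line 9, in ray
    d=R@np.linalg.inv(K)@np.array([rc[1],rc[0],1.]);return o,d
      ~^~~~~~~~~~~~~~~~~
ValueError: matmul: Input operand 1 has a mismatch in its core dimension 0, with gufunc signature (n?,k),(k,m?)->(n?,m?) (size 3 is different from 4)
```

Rotation is a quaternion.

```bash
sed -i "s/R=np.array(k\['rotation'\])/R=Rot.from_quat(np.array(k['rotation'])[[1,2,3,0]]).as_matrix()/; 1i from scipy.spatial.transform import Rotation as Rot" h.py
python3 - <<'E'
from h import *
snap('top')
zs=dict(panel=.032,stand=.02,turner=.036,turner_tip=.036,holder=.006,fuse_box=.026,paste_pot=.034,bit_bottle=.05,slip_pliers=.012)
for n,z in zs.items():
    for d in manip.masks_of('top',n)[:2]:
        m=d['pixels'].astype(np.uint8);r=cv2.minAreaRect(np.argwhere(m)[:,::-1].astype(np.float32))
        b=[at('top',(p[1],p[0]),z)[:2].round(3).tolist() for p in cv2.boxPoints(r)]
        print(n,round(d['conf'],2),d['at'],at('top',d['at'],z)[:2].round(3),b)
E
```

```text
panel 0.96 [224.1, 299.7] [ 0.5   -0.229] [[0.507, -0.151], [0.577, -0.251], [0.5, -0.302], [0.432, -0.204]]
panel 0.72 [228.3, 442.7] [ 0.506 -0.571] [[0.53, -0.54], [0.532, -0.591], [0.489, -0.59], [0.486, -0.54]]
stand 0.88 [184.9, 280.7] [ 0.598 -0.175] [[0.628, -0.085], [0.69, -0.172], [0.482, -0.308], [0.426, -0.223]]
turner 0.57 [211.8, 375.7] [ 0.538 -0.41 ] [[0.64, -0.364], [0.648, -0.387], [0.47, -0.442], [0.462, -0.42]]
turner 0.34 [209.4, 368.5] [ 0.543 -0.392] [[0.624, -0.346], [0.642, -0.395], [0.461, -0.454], [0.444, -0.408]]
turner_tip 0.67 [215.4, 375.3] [ 0.529 -0.409] [[0.638, -0.36], [0.646, -0.381], [0.47, -0.443], [0.463, -0.423]]
holder 0.74 [210.0, 367.9] [ 0.548 -0.393] [[0.633, -0.346], [0.652, -0.399], [0.466, -0.458], [0.448, -0.407]]
fuse_box 0.74 [222.4, 299.3] [ 0.505 -0.228] [[0.509, -0.148], [0.581, -0.249], [0.502, -0.303], [0.432, -0.202]]
fuse_box 0.66 [166.4, 327.9] [ 0.649 -0.29 ] [[0.678, -0.276], [0.68, -0.313], [0.621, -0.316], [0.619, -0.279]]
paste_pot 0.96 [170.6, 223.2] [ 0.623 -0.034] [[0.619, 0.01], [0.665, -0.028], [0.618, -0.079], [0.573, -0.042]]
bit_bottle 0.62 [228.0, 442.4] [ 0.504 -0.565] [[0.498, -0.531], [0.538, -0.56], [0.515, -0.592], [0.476, -0.563]]
slip_pliers 0.57 [277.8, 437.1] [ 0.39  -0.561] [[0.443, -0.506], [0.477, -0.567], [0.312, -0.65], [0.28, -0.59]]
```

View pics/top0.png

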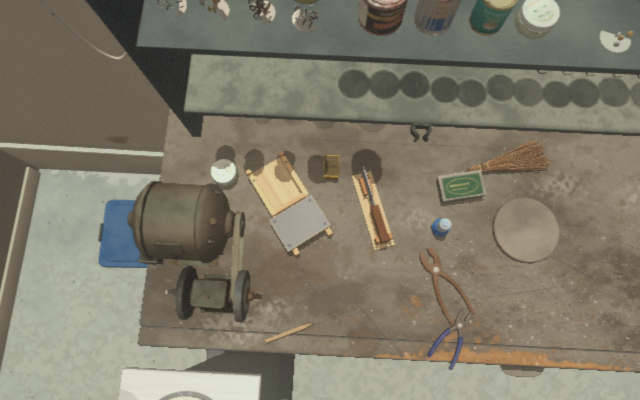

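View pics/scene0.png

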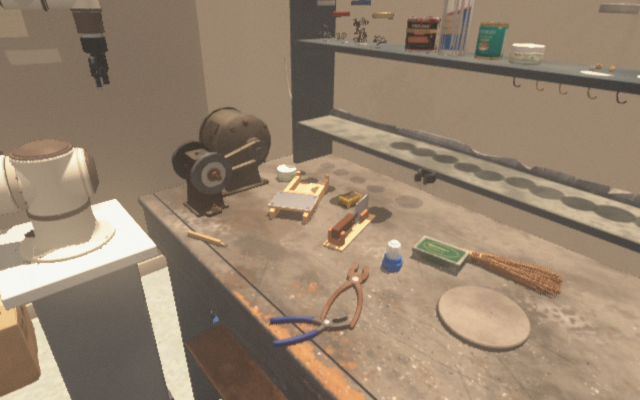

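```bash
python3 - <<'E'
from h import *
def tri(a,b):
    o1,d1=ray('top',a);o2,d2=ray('scene',b)
    A=np.stack([d1,-d2],1);s=np.linalg.lstsq(A,o2-o1,rcond=None)[0]
    p,q=o1+d1*s[0],o2+d2*s[1];return ((p+q)/2).round(3),np.linalg.norm(p-q).round(3)
print('motor',tri((225,185),(115,235)),'wheel near',tri((290,243),(175,210)),'pulley',tri((225,238),(157,262)))
for rc,z in [((300,240),.1),((225,240),.15),((118,300),.25),((56,300),.45),((327,290),0),((300,210),.1),((265,215),.1)]: print(rc,z,at('top',rc,z).round(3))
print(proj('top',(0,0,.1)),proj('scene',(0,0,.0)))
k=manip.calibration('wrist');T=manip.get_state();R=Rot.from_quat(T['tcp_rot'][[1,2,3,0]])
Rc=Rot.from_quat(np.array(k['rotation'])[[1,2,3,0]])
print('cam in tool',R.inv().apply(k['origin']-T['tool_pos']).round(3),(R.inv()*Rc).as_matrix().round(2).tolist(),k['K'])
E
```

```text
motor (array([ 0.455, -0.024,  0.233]), np.float64(0.01)) wheel near (array([ 0.33 , -0.121,  0.118]), np.float64(0.014)) pulley (array([ 0.48 , -0.106,  0.126]), np.float64(0.015))
(300, 240) 0.1 [ 0.315 -0.116  0.1  ]
(225, 240) 0.15 [ 0.47  -0.111  0.15 ]
(118, 300) 0.25 [ 0.676 -0.232  0.25 ]
(56, 300) 0.45 [ 0.692 -0.243  0.45 ]
(327, 290) 0 [ 0.26 -0.22  0.  ]
(300, 210) 0.1 [ 0.312 -0.052  0.1  ]
(265, 215) 0.1 [ 0.387 -0.054  0.1  ]
(np.float64(458.224396245489), np.float64(167.33437669784124)) (np.float64(238.4192046123344), np.float64(69.29266786880997))
cam in tool [ 0.075  0.001 -0.143] [[-0.0, -0.96, -0.29], [1.0, -0.0, -0.0], [0.0, -0.29, 0.96]] [[341.09831744   0.         325.64433318]
 [  0.         341.09831744 194.55070232]
 [  0.           0.           1.        ]]
```

{"fn": "apply_moves", "kwargs": {"increments": [[1.9,-2.6,1.6,0,0,-4.25],[1.9,-2.6,1.6,0,0,-4.25],[1.9,-2.6,1.6,0,0,-4.25],[1.9,-2.6,1.6,0,0,-4.25],[1.9,-2.6,1.6,0,0,-4.25],[1.9,-2.6,1.6,0,0,-4.25],[1.9,-2.6,1.6,0,0,-4.25],[1.9,-2.6,1.6,0,0,-4.25],[1.9,-2.6,1.6,0,0,-4.25],[1.9,-2.6,1.6,0,0,-4.25],[1.9,-2.6,1.6,0,0,-4.25],[1.9,-2.6,1.6,0,0,-4.25]], "jaw": -1}}

```text
time: 1.65
tool_pos: [0.503, 0.2479, 0.4245]
tcp_rot: [-0.0, 0.781, -0.624, 0.0]
contact_force: [0.2, 0.5, -0.3]
grip_width: 1.0
gripper_force: 0.0
```

{"fn": "apply_moves", "kwargs": {"increments": [[0,-3.3,0,0,0,-4.25],[0,-3.3,0,0,0,-4.25],[0,-3.3,0,0,0,-4.25],[0,-3.3,0,0,0,-4.25],[0,-3.3,0,0,0,-4.25],[0,-3.3,0,0,0,-4.25],[0,-3.3,0,0,0,-4.25],[0,-3.3,0,0,0,-4.25],[0,-3.3,0,0,0,-4.25],[0,-3.3,0,0,0,-4.25],[0,-3.3,0,0,0,-4.25],[0,-3.3,0,0,0,-4.25]]}}

```text
time: 2.65
tool_pos: [0.502, -0.1481, 0.4236]
tcp_rot: [0.0, -0.436, 0.9, -0.0]
contact_force: [0.3, 0.6, 0.1]
grip_width: 0.997
gripper_force: 0.0
```

{"fn": "apply_moves", "kwargs": {"increments": [[-0.9,-2.3,-1,0,0,-4.25],[-0.9,-2.3,-1,0,0,-4.25],[-0.9,-2.3,-1,0,0,-4.25],[-0.9,-2.3,-1,0,0,-4.25],[-0.9,-2.3,-1,0,0,-4.25],[-0.9,-2.3,-1,0,0,-4.25],[-0.9,-2.3,-1,0,0,-4.25],[-0.9,-2.3,-1,0,0,-4.25],[0,0,0,0,0,0],[0,0,0,0,0,0]]}}

```text
time: 3.48
tool_pos: [0.4298, -0.3313, 0.3427]
tcp_rot: [-0.001, -0.155, 0.988, 0.0]
contact_force: [0.1, -0.8, 0.9]
grip_width: 1.002
gripper_force: 0.0
```

```bash
python3 - <<'E'
from h import *
s=manip.get_state();print(s['time'],s['tool_pos'],s['tcp_rot'],s['qpos'])
snap('wrist','w1.png')
for n,z in dict(panel=.032,stand=.024,turner=.04,holder=.006).items():
    for d in manip.masks_of('wrist',n)[:1]:
        m=d['pixels'].astype(np.uint8);r=cv2.minAreaRect(np.argwhere(m)[:,::-1].astype(np.float32))
        b=[(p.round(),at('wrist',(p[1],p[0]),z)[:2].round(3).tolist()) for p in cv2.boxPoints(r)]
        print(n,round(d['conf'],2),d['at'],at('wrist',d['at'],z)[:2].round(3),b)
E
```

```text
3.4833 [ 0.42977672 -0.33127956  0.34265689] [-6.57918034e-04 -1.55137041e-01  9.87892658e-01  4.02858895e-04] [-3.57803754e-01  1.85241570e-01  5.34874436e-03 -5.62119062e-05
 -1.39244543e+00 -9.01450121e-01]
panel 0.97 [215.3, 377.1] [ 0.499 -0.232] [(array([328., 201.], dtype=float32), [0.501, -0.304]), (array([411., 178.], dtype=float32), [0.433, -0.206]), (array([428., 236.], dtype=float32), [0.506, -0.151]), (array([344., 259.], dtype=float32), [0.579, -0.253])]
stand 0.76 [278.3, 388.3] [ 0.593 -0.176] [(array([329., 186.], dtype=float32), [0.481, -0.31]), (array([399., 166.], dtype=float32), [0.423, -0.226]), (array([442., 315.], dtype=float32), [0.629, -0.071]), (array([372., 335.], dtype=float32), [0.7, -0.164])]
turner 0.74 [200.2, 244.6] [ 0.533 -0.415] [(array([234., 152.], dtype=float32), [0.472, -0.444]), (array([253., 151.], dtype=float32), [0.463, -0.421]), (array([264., 283.], dtype=float32), [0.65, -0.356]), (array([245., 284.], dtype=float32), [0.661, -0.382])]
holder 0.63 [206.8, 261.0] [ 0.548 -0.394] [(array([228., 143.], dtype=float32), [0.471, -0.462]), (array([267., 141.], dtype=float32), [0.451, -0.411]), (array([274., 266.], dtype=float32), [0.637, -0.348]), (array([236., 268.], dtype=float32), [0.66, -0.405])]
```

View pics/w1.png

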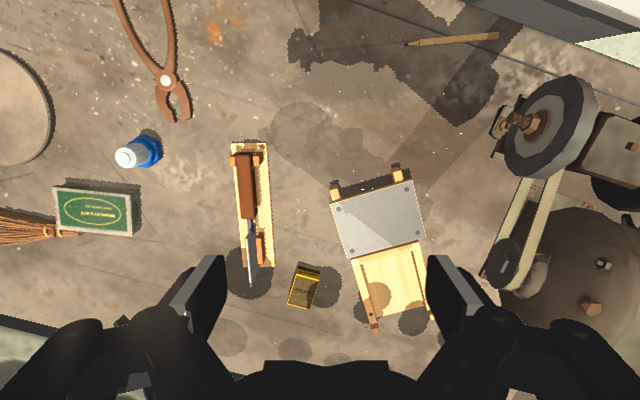

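{"fn": "apply_moves", "kwargs": {"increments": [[1.16,-1.02,-2.6,0,0,0],[1.16,-1.02,-2.6,0,0,0],[1.16,-1.02,-2.6,0,0,0],[1.16,-1.02,-2.6,0,0,0],[1.16,-1.02,-2.6,0,0,0],[1.16,-1.02,-2.6,0,0,0],[1.16,-1.02,-2.6,0,0,0],[1.16,-1.02,-2.6,0,0,0],[0,0,0,0,0,0],[0,0,0,0,0,0]]}}

```text
time: 4.57
tool_pos: [0.5233, -0.4114, 0.1335]
tcp_rot: [-0.002, -0.156, 0.988, 0.001]
contact_force: [0.3, -0.0, 1.7]
grip_width: 1.0
gripper_force: 0.0
```

```bash
python3 - <<'E'
from h import *
s=manip.get_state();print(s['time'],s['tool_pos'],s['qpos'])
snap('wrist','w2.png')
for n,z in dict(turner=.049,holder=.006).items():
    for d in manip.masks_of('wrist',n)[:1]:
        m=d['pixels'].astype(np.uint8);r=cv2.minAreaRect(np.argwhere(m)[:,::-1].astype(np.float32))
        b=[(p.round(),at('wrist',(p[1],p[0]),z)[:2].round(3).tolist()) for p in cv2.boxPoints(r)]
        print(n,round(d['conf'],2),d['at'],at('wrist',d['at'],z)[:2].round(3),b)
print(proj('wrist',(.523,-.413,.049)),proj('wrist',(.466,-.431,.049)))
E
```

```text
4.5667 [ 0.52329121 -0.41140987  0.1334672 ] [-4.23798235e-01  5.29930617e-01 -1.00814985e-02  9.04703545e-05
 -1.03464213e+00 -8.32850711e-01]
turner 0.81 [186.3, 319.1] [ 0.515 -0.42 ] [(array([305., 113.], dtype=float32), [0.47, -0.444]), (array([335., 113.], dtype=float32), [0.464, -0.425]), (array([335., 364.], dtype=float32), [0.659, -0.36]), (array([305., 364.], dtype=float32), [0.666, -0.384])]
holder 0.84 [220.0, 336.2] [ 0.552 -0.394] [(array([288.,  99.], dtype=float32), [0.468, -0.462]), (array([352.,  97.], dtype=float32), [0.451, -0.415]), (array([360., 317.], dtype=float32), [0.639, -0.341]), (array([295., 319.], dtype=float32), [0.66, -0.399])]
(np.float64(198.6738796944599), np.float64(325.52163446002845)) (np.float64(112.71212910448958), np.float64(326.2516822514866))
```

View pics/w2.png

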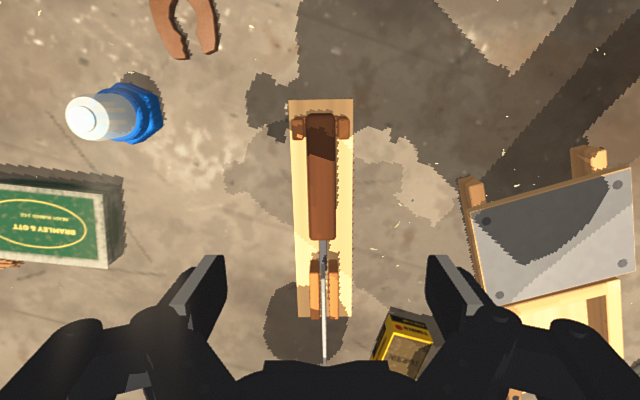

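{"fn": "apply_moves", "kwargs": {"increments": [[0.1,-0.4,-2.5,0,0,0],[0,0,-2.5,0,0,0],[0,0,-2.5,0,0,0],[0,0,-2.5,0,0,0],[0,0,-1.5,0,0,0],[0,0,0,0,0,0],[0,0,0,0,0,0]]}}

```text
time: 5.3
tool_pos: [0.5249, -0.4162, 0.0219]
tcp_rot: [0.001, -0.156, 0.988, -0.001]
contact_force: [-0.3, -1.0, 0.3]
grip_width: 1.001
gripper_force: 0.0
```

{"fn": "apply_moves", "kwargs": {"increments": [[0,0,0,0,0,0],[0,0,0,0,0,0],[0,0,0,0,0,0],[0,0,0,0,0,0],[0,0,0,0,0,0],[0,0,0,0,0,0],[0,0,0,0,0,0],[0,0,0,0,0,0]], "jaw": 1, "force": 50}}

```text
time: 5.97
tool_pos: [0.5244, -0.416, 0.021]
tcp_rot: [-0.0, -0.156, 0.988, -0.0]
contact_force: [-1.6, 2.7, 5.2]
grip_width: 0.223
gripper_force: 49.1
```

{"fn": "apply_moves", "kwargs": {"increments": [[0,0,1.5,0,0,0],[0,0,2.5,0,0,0],[0,0,2.5,0,0,0],[0,0,2.5,0,0,0],[0,0,2.5,0,0,0],[0,0,2.5,0,0,0],[0,0,0,0,0,0]]}}

```text
time: 6.55
tool_pos: [0.5268, -0.4181, 0.1659]
tcp_rot: [0.004, -0.156, 0.988, -0.004]
contact_force: [0.3, -0.8, 0.8]
grip_width: 0.225
gripper_force: 49.2
```

{"fn": "apply_moves", "kwargs": {"increments": [[-1.67,0.38,0,0,0,1.38],[-1.67,0.38,0,0,0,1.38],[-1.67,0.38,0,0,0,1.38],[-1.67,0.38,0,0,0,1.38],[-1.67,0.38,0,0,0,1.38],[-1.67,0.38,0,0,0,1.38],[-1.67,0.38,0,0,0,1.38],[-1.67,0.38,0,0,0,1.38],[-1.67,0.38,0,0,0,1.38],[-1.67,0.38,0,0,0,1.38],[-1.67,0.38,0,0,0,1.38],[-1.67,0.38,0,0,0,1.38]]}}

```text
time: 7.55
tool_pos: [0.3225, -0.37, 0.159]
tcp_rot: [-0.0, -0.297, 0.955, 0.001]
contact_force: [1.0, -0.1, -1.6]
grip_width: 0.227
gripper_force: 49.1
```

{"fn": "apply_moves", "kwargs": {"increments": [[0,0,0,-4.12,-2.83,0],[0,0,0,-4.12,-2.83,0],[0,0,0,-4.12,-2.83,0],[0,0,0,-4.12,-2.83,0],[0,0,0,-4.12,-2.83,0],[0,0,0,-4.12,-2.83,0],[0,0,0,-4.12,-2.83,0],[0,0,0,-4.12,-2.83,0],[0,0,0,-4.12,-2.83,0],[0,0,0,-4.12,-2.83,0],[0,0,0,-4.12,-2.83,0],[0,0,0,-4.12,-2.83,0]]}}

```text
time: 8.55
tool_pos: [0.3394, -0.3943, 0.2216]
tcp_rot: [0.054, -0.259, 0.911, -0.317]
contact_force: [1.3, -0.5, -0.6]
grip_width: 0.225
gripper_force: 49.4
```

```bash
python3 - <<'E'
from h import *
s=manip.get_state();print(s['time'],s['tool_pos'],s['qpos'],s['gripper_force'])
R=Rot.from_quat(s['tcp_rot'][[1,2,3,0]]).as_matrix();print(R.round(3))
snap('scene','s2.png')
E
```

```text
8.55 [ 0.33938693 -0.39432213  0.22157323] [-0.87310804 -0.02602239 -1.01029411  1.90301156 -0.16190927 -2.00088203] 49.37241733074188
[[-0.861 -0.437  0.262]
 [-0.505  0.665 -0.55 ]
 [ 0.066 -0.606 -0.793]]
```

View pics/s2.png

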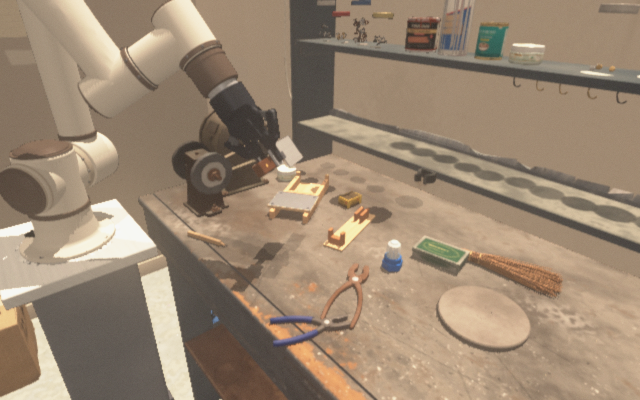

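```bash
cat >> h.py <<'E'
YAW=34.5
u=np.array([np.cos(np.radians(YAW)),np.sin(np.radians(YAW)),0]);v=np.array([-u[1],u[0],0])
def down(lean=0,pitch=0):
    R0=np.stack([-u,v,[0,0,-1]],1)
    return Rot.from_rotvec(np.radians(lean)*u)*Rot.from_rotvec(-np.radians(pitch)*v)*Rot.from_matrix(R0)
def go(p,Rt):
    s=manip.get_state();R=Rot.from_quat(s['tcp_rot'][[1,2,3,0]])
    print('t',s['time'],'tcp',s['tool_pos'].round(4),'d cm',((np.array(p)-s['tool_pos'])*100).round(2),'rot deg',np.degrees((Rt*R.inv()).as_rotvec()).round(2),'q',s['qpos'].round(2))
E
python3 - <<'E'
from h import *
go((.33,-.37,.17),down())
print('tz lean60',down(60).as_matrix()[:,2], 60*u)
E
```

```text
t 8.6 tcp [ 0.3408 -0.3928  0.2223] d cm [-1.08  2.28 -5.23] rot deg [33.66 17.03  2.24] q [-0.87 -0.03 -1.01  1.92 -0.16 -2.01]
tz lean60 [-0.49052219  0.71371422 -0.5       ] [49.44757132 33.98437422  0.        ]
```

{"fn": "apply_moves", "kwargs": {"increments": [[-0.1,0.3,-0.3,4.2,2.13,0.28],[-0.1,0.3,-0.3,4.2,2.13,0.28],[-0.1,0.3,-0.3,4.2,2.13,0.28],[-0.1,0.3,-0.3,4.2,2.13,0.28],[-0.1,0.3,-0.3,4.2,2.13,0.28],[-0.1,0.3,-0.3,4.2,2.13,0.28],[-0.1,0.3,-0.3,4.2,2.13,0.28],[-0.1,0.3,-0.3,4.2,2.13,0.28],[0,0,0,0,0,0],[0,0,0,0,0,0]]}}

```text
time: 9.43
tool_pos: [0.3393, -0.4191, 0.2391]
tcp_rot: [0.019, -0.268, 0.944, -0.194]
contact_force: [-0.6, -0.4, -1.1]
grip_width: 0.224
gripper_force: 49.5
```

```bash
python3 - <<'E'
from h import *
go((.33,-.37,.17),down())
E
```

```text
t 9.4333 tcp [ 0.3393 -0.4191  0.2391] d cm [-0.93  4.91 -6.91] rot deg [20.7   8.75  2.75] q [-0.47  0.06 -0.61  0.44 -0.64 -0.87]
```

{"fn": "apply_moves", "kwargs": {"increments": [[-0.1,0.5,-0.6,2.6,1.1,0.34],[-0.1,0.5,-0.6,2.6,1.1,0.34],[-0.1,0.5,-0.6,2.6,1.1,0.34],[-0.1,0.5,-0.6,2.6,1.1,0.34],[-0.1,0.5,-0.6,2.6,1.1,0.34],[-0.1,0.5,-0.6,2.6,1.1,0.34],[-0.1,0.5,-0.6,2.6,1.1,0.34],[-0.1,0.5,-0.6,2.6,1.1,0.34],[0,0,0,0,0,0]]}}

```text
time: 10.18
tool_pos: [0.3282, -0.3795, 0.1895]
tcp_rot: [-0.003, -0.295, 0.955, 0.002]
contact_force: [0.9, -0.3, -0.6]
grip_width: 0.228
gripper_force: 49.4
```

{"fn": "apply_moves", "kwargs": {"increments": [[0,0,0,4.12,2.83,0],[0,0,0,4.12,2.83,0],[0,0,0,4.12,2.83,0],[0,0,0,4.12,2.83,0],[0,0,0,4.12,2.83,0],[0,0,0,4.12,2.83,0],[0,0,0,4.12,2.83,0],[0,0,0,4.12,2.83,0],[0,0,0,4.12,2.83,0],[0,0,0,4.12,2.83,0],[0,0,0,4.12,2.83,0],[0,0,0,4.12,2.83,0]]}}

```text
time: 11.18
tool_pos: [0.3288, -0.3798, 0.1908]
tcp_rot: [-0.152, -0.254, 0.827, 0.478]
contact_force: [0.7, -1.1, -1.2]
grip_width: 0.229
gripper_force: 49.7
```

```bash
python3 - <<'E'
from h import *
c=np.array([.318,-.359,.045]);R=down(60);go(c+.015*R.as_matrix()[:,2],R)
E
```

```text
t 11.1833 tcp [ 0.3288 -0.3798  0.1908] d cm [ -1.82   3.15 -15.33] rot deg [ 0.09 -0.52  0.09] q [-0.69  0.76  0.29 -0.28 -2.11 -0.3 ]
```

{"fn": "apply_moves", "kwargs": {"increments": [[-0.2,0.4,-2.4,0,0,0],[-0.2,0.4,-2.4,0,0,0],[-0.2,0.4,-2.4,0,0,0],[-0.2,0.4,-2.4,0,0,0],[-0.2,0.4,-2.0,0,0,0],[-0.2,0.4,-1.5,0,0,0],[-0.2,0.4,-1.0,0,0,0],[-0.2,0.4,-0.8,0,0,0],[0,0,0,0,0,0],[0,0,0,0,0,0]]}}

```text
time: 12.02
tool_pos: [0.3138, -0.3471, 0.0428]
tcp_rot: [-0.149, -0.256, 0.827, 0.478]
contact_force: [0.7, -0.2, -0.1]
grip_width: 0.225
gripper_force: 49.6
```

{"fn": "apply_moves", "kwargs": {"increments": [[0,0,0,0,0,0],[0,0,0,0,0,0],[0,0,0,0,0,0],[0,0,0,0,0,0],[0,0,0,0,0,0],[0,0,0,0,0,0]], "jaw": 0.3}}

```text
time: 12.52
tool_pos: [0.3142, -0.3469, 0.0427]
tcp_rot: [-0.149, -0.256, 0.826, 0.479]
contact_force: [0.4, 0.2, -1.2]
grip_width: 0.346
gripper_force: 0.6
```

```bash
python3 - <<'E'
from h import *
go((0,0,0),down(60))
snap('scene','s3.png');im=cv2.imread('pics/s3.png')[120:300,140:400]
cv2.imwrite('pics/s3c.png',cv2.resize(im,None,fx=3,fy=3))
E
```

```text
t 12.5167 tcp [ 0.3142 -0.3469  0.0427] d cm [-31.42  34.69  -4.27] rot deg [-0.13 -0.1   0.04] q [-0.67  0.89  0.11 -0.27 -1.81 -0.22]
```

View pics/s3c.png

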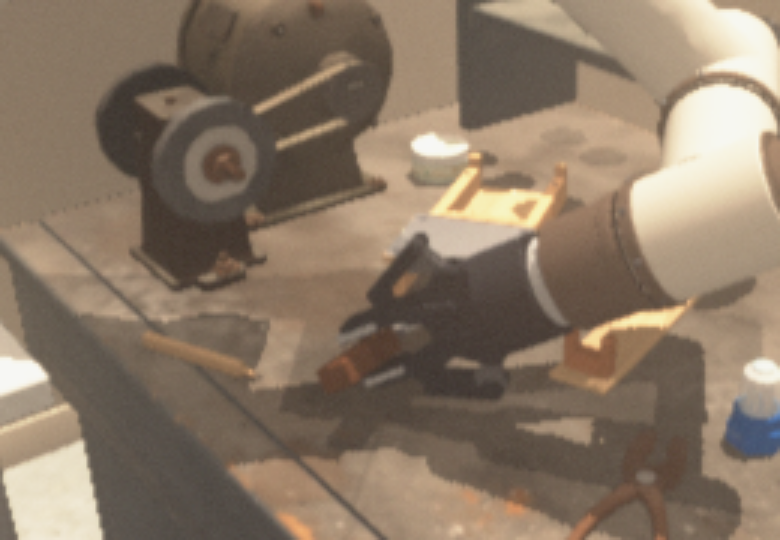

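{"fn": "apply_moves", "kwargs": {"increments": [[0.98,-1.43,1.0,0,0,0],[0.98,-1.43,1.0,0,0,0],[0.98,-1.43,1.0,0,0,0],[0.6,-0.9,1.6,0,0,0],[0,0,3,0,0,0],[0,0,3,0,0,0],[0,0,3,0,0,0],[0,0,3,0,0,0]]}}

```text
time: 13.23
tool_pos: [0.3493, -0.3986, 0.2101]
tcp_rot: [-0.149, -0.256, 0.826, 0.479]
contact_force: [-0.0, 0.1, 0.1]
grip_width: 0.346
gripper_force: 0.0
```

{"fn": "apply_moves", "kwargs": {"increments": [[0,0,1,-4.12,-2.83,0],[0,0,1,-4.12,-2.83,0],[-0.2,0,1,-4.12,-2.83,0],[-0.2,0,1,-4.12,-2.83,0],[-0.2,0,1,-4.12,-2.83,0],[-0.2,0.2,1,-4.12,-2.83,0],[-0.2,0.2,0,-4.12,-2.83,0],[-0.2,0.2,0,-4.12,-2.83,0],[-0.2,0.2,0,-4.12,-2.83,0],[0,0.2,0,-4.12,-2.83,0],[0,0.2,0,-4.12,-2.83,0],[0,0.2,0,-4.12,-2.83,0]], "jaw": -1}}

```text
time: 14.23
tool_pos: [0.3353, -0.3845, 0.2694]
tcp_rot: [0.001, -0.296, 0.955, -0.0]
contact_force: [1.0, 0.7, 0.3]
grip_width: 0.999
gripper_force: 0.0
```

{"fn": "apply_moves", "kwargs": {"increments": [[0,0,0,0,0,0],[0,0,0,0,0,0]]}}

```text
time: 14.4
tool_pos: [0.3347, -0.3837, 0.2694]
tcp_rot: [-0.0, -0.297, 0.955, 0.002]
contact_force: [0.6, -1.0, 0.1]
grip_width: 0.998
gripper_force: 0.0
```

```bash
cat > look.py <<'E'
from h import *
import sys
s=manip.get_state();print(s['time'],s['tool_pos'],s['qpos'].round(2))
cams=sys.argv[2:]
for c in cams:
    snap(c,c+sys.argv[1]+'.png')
    for d in manip.masks_of(c,'turner')[:1]:
        m=d['pixels'].astype(np.uint8);r=cv2.minAreaRect(np.argwhere(m)[:,::-1].astype(np.float32))
        print(c,round(d['conf'],2),m.sum(),[(p.round().tolist(),at(c,(p[1],p[0]),.012)[:2].round(3).tolist()) for p in cv2.boxPoints(r)])
E
python3 look.py 3 wrist
```

```text
14.4 [ 0.33468842 -0.38369042  0.26941772] [-0.54  0.16 -0.2  -0.   -1.21 -0.43]
wrist 0.95 4324 [([310.0, 112.0], [0.303, -0.428]), ([358.0, 108.0], [0.268, -0.386]), ([370.0, 251.0], [0.405, -0.267]), ([322.0, 255.0], [0.444, -0.315])]
```

View pics/wrist3.png

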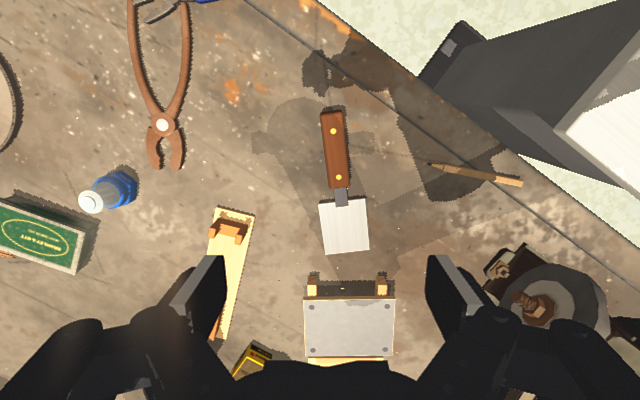

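```bash
python3 - <<'E'
from h import *
A=lambda r,c,z:at('wrist',(r,c),z)[:2]
tail=A(110,332,.012);neck=A(188,340.5,.018);tip=A(253,345.5,.003)
d=tip-tail;print('turner',tail,neck,tip,np.linalg.norm(d),np.degrees(np.arctan2(d[1],d[0])))
o=tip-.125*d/np.linalg.norm(d);print('origin',o,'alt',tail+.06*d/np.linalg.norm(d))
c=[A(298,304.5,.032),A(298.5,396,.032),A(357,392,.032),A(356,306,.032)]
C=np.mean(c,0);print('panel',np.round(c,3).tolist(),C)
e=c[1]-c[0];print(np.linalg.norm(e),'yaw',np.degrees(np.arctan2(e[1],e[0]))-90, np.linalg.norm(c[3]-c[0]),np.degrees(np.arctan2(*(c[3]-c[0])[::-1])))
m=manip.masks_of('wrist','panel')[0]['pixels'].astype(np.uint8);r=cv2.minAreaRect(np.argwhere(m)[:,::-1].astype(np.float32))
print('mask',[(p.round().tolist(),A(p[1],p[0],.032).round(3).tolist()) for p in cv2.boxPoints(r)])
L=A(277,313,.024);Rr=A(277,381.5,.024);print('rail ends',L,Rr,(L+Rr)/2,np.linalg.norm(L-Rr))
E
```

```text
turner [ 0.28703143 -0.40828119] [ 0.35588907 -0.34821041] [ 0.42853459 -0.2880312 ] 0.18569653309816825 40.358025217306896
origin [ 0.33328298 -0.36897643] alt [ 0.33275221 -0.36942748]
panel [[0.499, -0.304], [0.434, -0.207], [0.51, -0.154], [0.575, -0.252]] [ 0.50432868 -0.22946282]
0.11780265284315551 yaw 33.91997505114287 0.09143592811682216 34.686093243227816
mask [([303.0, 296.0], [0.498, -0.308]), ([395.0, 296.0], [0.431, -0.211]), ([395.0, 356.0], [0.506, -0.152]), ([303.0, 356.0], [0.577, -0.256])]
rail ends [ 0.47189905 -0.31036948] [ 0.42230093 -0.23759011] [ 0.44709999 -0.27397979] 0.08807275698361909
```

{"fn": "apply_moves", "kwargs": {"increments": [[0,0.2,-3,0,0,0.8],[0,0.2,-3,0,0,0.8],[0,0.2,-3,0,0,0.8],[0,0.2,-3,0,0,0.8],[0,0.2,-3,0,0,0.8],[0,0.2,-3,0,0,0.8],[-0.1,0.2,-3,0,0,0.8],[-0.1,0.1,-2,0,0,0.3],[0,0,-1.5,0,0,0],[0,0,0,0,0,0],[0,0,0,0,0,0]]}}

```text
time: 15.47
tool_pos: [0.3337, -0.3702, 0.0224]
tcp_rot: [-0.002, -0.345, 0.939, 0.003]
contact_force: [-0.5, 0.1, 1.1]
grip_width: 1.001
gripper_force: 0.0
```

{"fn": "apply_moves", "kwargs": {"increments": [[0,0,-1,0,0,0],[0,0,-0.8,0,0,0],[0,0,0,0,0,0],[0,0,0,0,0,0]]}}

```text
time: 15.8
tool_pos: [0.3339, -0.37, 0.0058]
tcp_rot: [-0.0, -0.345, 0.939, 0.002]
contact_force: [0.8, -1.0, 0.5]
grip_width: 1.0
gripper_force: 0.0
```

{"fn": "apply_moves", "kwargs": {"increments": [[0,0,0,0,0,0],[0,0,0,0,0,0],[0,0,0,0,0,0],[0,0,0,0,0,0],[0,0,0,0,0,0],[0,0,0,0,0,0],[0,0,0,0,0,0],[0,0,0,0,0,0]], "jaw": 1, "force": 70}}

```text
time: 16.47
tool_pos: [0.3336, -0.3697, 0.0058]
tcp_rot: [-0.0, -0.345, 0.939, 0.002]
contact_force: [-0.3, 1.4, 5.1]
grip_width: 0.283
gripper_force: 70.3
```

```bash
cat >> h.py <<'E'
S=np.array([.545,-.2044,0])
def tcp(tu,tz,p,tv=0):  # tip at stand u,z (m), pitch deg
    R=down(0,p).as_matrix();d=-R[:,0]
    return S+tu*u+tv*v+[0,0,tz]-.125*d+.0042*R[:,2]
E
python3 - <<'E'
from h import *
go(tcp(-.125,.018,1.5),down(0,1.5))
print('v',v,'u',u)
W=[(-.125,.018,1.5),(-.05,.018,1.5),(-.05,.026,2)]+[(-.05*np.cos(t),.026+.05*np.sin(t),2+13*min(1,t/1.57)) for t in np.radians(np.arange(10,111,10))]+[(.03,.07,15)]
P=None
for w in W:
    q=tcp(*w);print(np.round(w,3),q.round(4),None if P is None else ((q-P)*100).round(2));P=q
E
```

```text
t 16.4667 tcp [ 0.3336 -0.3697  0.0058] d cm [0.55 2.38 0.47] rot deg [ 0.75 -1.3  -5.88] q [-0.51  0.47 -0.56 -0.   -0.55 -0.35]
v [-0.56640624  0.82412619  0.        ] u [0.82412619 0.56640624 0.        ]
[-0.125  0.018  1.5  ] [ 0.3391 -0.3459  0.0105] None
[-0.05   0.018  1.5  ] [ 0.4009 -0.3034  0.0105] [6.18 4.25 0.  ]
[-0.05   0.026  2.   ] [ 0.401  -0.3034  0.0174] [0.01 0.   0.69]
[-0.049  0.035  3.445] [ 0.4018 -0.3028  0.023 ] [0.08 0.06 0.55]
[-0.047  0.043  4.89 ] [ 0.4039 -0.3014  0.0283] [0.21 0.15 0.53]
[-0.043  0.051  6.336] [ 0.4073 -0.299   0.033 ] [0.34 0.23 0.48]
[-0.038  0.058  7.781] [ 0.4118 -0.2959  0.0371] [0.45 0.31 0.4 ]
[-0.032  0.064  9.226] [ 0.4174 -0.2921  0.0401] [0.55 0.38 0.31]
[-0.025  0.069 10.671] [ 0.4238 -0.2877  0.042 ] [0.64 0.44 0.19]
[-0.017  0.073 12.116] [ 0.4309 -0.2828  0.0426] [0.71 0.49 0.06]
[-9.0000e-03  7.5000e-02  1.3561e+01] [ 0.4385 -0.2776  0.0418] [ 0.76  0.52 -0.08]
[-0.     0.076 15.   ] [ 0.4464 -0.2722  0.0396] [ 0.79  0.54 -0.23]
[9.0e-03 7.5e-02 1.5e+01] [ 0.4535 -0.2673  0.0388] [ 0.72  0.49 -0.08]
[ 0.017  0.073 15.   ] [ 0.4605 -0.2625  0.0366] [ 0.69  0.48 -0.23]
[ 0.03  0.07 15.  ] [ 0.4711 -0.2552  0.0336] [ 1.06  0.73 -0.3 ]
```

{"fn": "apply_moves", "kwargs": {"increments": [[0,0,1,0,0,0],[0,0,1,0,0,0],[0.1,0.5,0,0,0,-1],[0.1,0.5,0,0,0,-1],[0.1,0.5,0,0,0,-1],[0.1,0.5,0,0,0,-1],[0.1,0.4,0,0,0,-1],[0,0,0,0,0,-0.9],[0,0,0,0,0,0],[0,0,0,0,0,0]]}}

```text
time: 17.3
tool_pos: [0.3386, -0.3458, 0.0256]
tcp_rot: [-0.0, -0.296, 0.955, 0.002]
contact_force: [0.9, 0.4, -1.6]
grip_width: 0.28
gripper_force: 69.6
```

```bash
python3 - <<'E'
from h import *
go(tcp(-.125,.018,1.5),down(0,1.5))
snap('wrist','w5.png'); snap('scene','s5.png')
m=manip.masks_of('wrist','turner')[0]['pixels'];r,c=np.nonzero(m);print('turner rows',r.min(),r.max())
for q in range(r.max()-12,r.max()+1,3):
    cc=c[r==q];print(q,cc.min(),cc.max())
im=cv2.imread('pics/w5.png')[120:400,150:550];cv2.imwrite('pics/w5c.png',cv2.resize(im,None,fx=2,fy=2))
print([np.round(proj('wrist',S+a*u+b*v+[0,0,z]),1).tolist() for a,b,z in [(-.11,.052,.024),(-.11,-.052,.024),(-.11,.04,.024),(-.11,-.04,.024)]])
E
```

```text
t 17.3 tcp [ 0.3386 -0.3458  0.0256] d cm [ 0.05 -0.01 -1.5 ] rot deg [ 0.67 -1.34  0.02] q [-0.46  0.42 -0.58 -0.   -0.58 -0.51]
turner rows 130 365
353 287 365
356 286 365
359 288 363
362 306 343
365 321 331
[[471.7, 412.9], [472.6, 237.2], [471.8, 392.7], [472.5, 257.5]]
```

View pics/w5c.png

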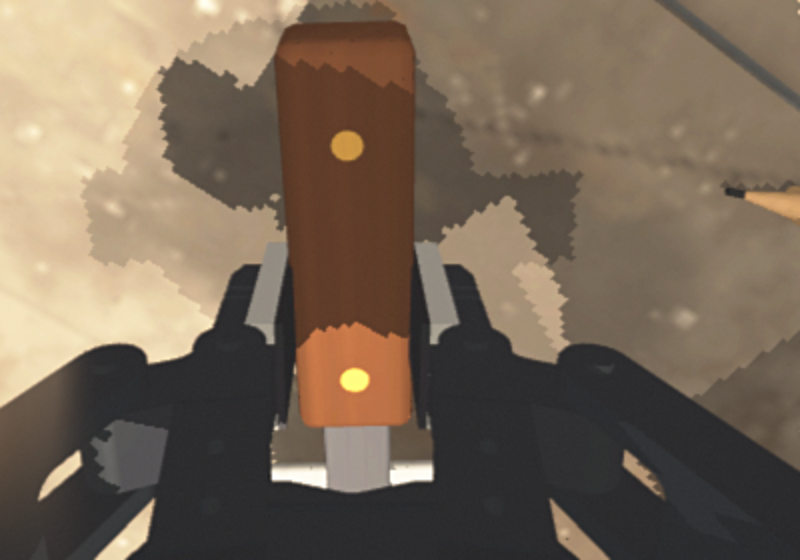

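{"fn": "apply_moves", "kwargs": {"increments": [[0,0,-0.8,0.4,-0.7,0],[0,0,-0.8,0.4,-0.6,0],[0,0,0,0,0,0],[0,0,0,0,0,0]]}}

```text
time: 17.78
tool_pos: [0.3383, -0.3458, 0.0093]
tcp_rot: [0.012, -0.296, 0.955, 0.005]
contact_force: [0.3, -0.0, -1.7]
grip_width: 0.289
gripper_force: 69.5
```

```bash
python3 - <<'E'
from h import *
go(tcp(-.05,.018,1.5),down(0,1.5))
out=[]
for c,(r0,r1,c0,c1) in dict(top=(150,290,220,400),scene=(150,290,230,410)).items():
    im=snap(c)[:,:,::-1];f=4
    z=cv2.resize(im[r0:r1,c0:c1],None,fx=f,fy=f,interpolation=cv2.INTER_CUBIC)
    def P(p,col):
        a=proj(c,p);cv2.circle(z,(int((a[1]-c0+.5)*f),int((a[0]-r0+.5)*f)),3,col,-1)
    for a in(-.11,0,.118):
        for b in(.052,.04,-.04,-.052): P(S+a*u+b*v+[0,0,.024 if a<=0 else .043],(0,0,255))
    for b in(-.03,0,.03): P(S-.125*u+b*v+[0,0,.018],(255,0,0))
    out.append(z)
cv2.imwrite('pics/c6.png',cv2.resize(np.vstack(out),None,fx=.53,fy=.53) if 0 else np.hstack([cv2.resize(o,(400,311)) for o in out]))
cv2.imwrite('pics/c6.png',np.vstack([cv2.resize(o,(720,560))[130:430] if i==0 else cv2.resize(o,(720,560))[100:400] for i,o in enumerate(out)]))
E
```

```text
t 17.7833 tcp [ 0.3383 -0.3458  0.0093] d cm [6.26 4.24 0.13] rot deg [-0.14 -0.11  0.05] q [-0.48  0.44 -0.58 -0.05 -0.54 -0.45]
```

View pics/c6.png

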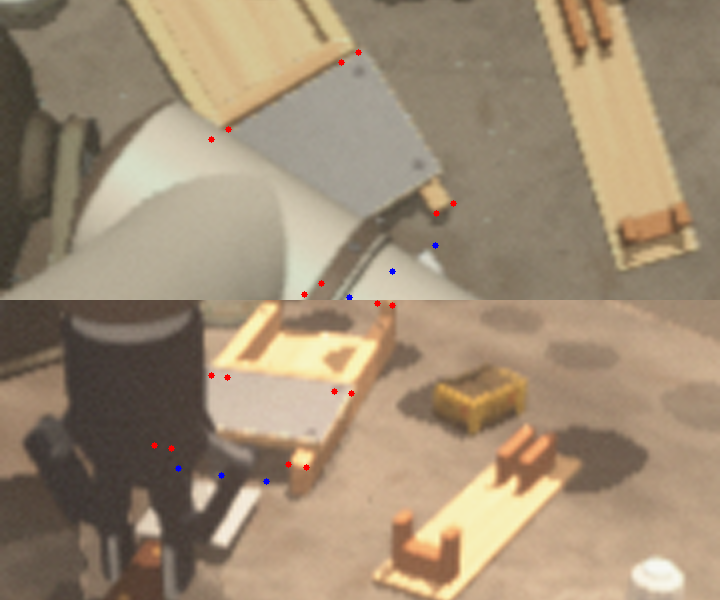

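{"fn": "apply_moves", "kwargs": {"increments": [[0.06,-0.08,0.1,1.13,-1.65,-1.5],[0,0,0,0,0,0],[0.82,0.57,0,0,0,0],[0.82,0.57,0,0,0,0],[0.82,0.57,0,0,0,0],[0.82,0.57,0,0,0,0],[0.82,0.57,0,0,0,0],[0.82,0.57,0,0,0,0],[0.82,0.57,0,0,0,0],[0.82,0.57,0,0,0,0],[0,0,0,0,0,0],[0,0,0,0,0,0]]}}

```text
time: 18.88
tool_pos: [0.4053, -0.3004, 0.0104]
tcp_rot: [0.029, -0.284, 0.958, 0.01]
contact_force: [-0.2, 0.5, -1.1]
grip_width: 0.289
gripper_force: 69.5
```

```bash
python3 - <<'E'
from h import *
go(tcp(-.05,.018,3.5),down(0,3.5));print(manip.get_state()['contact_force'])
P=None
W=[(-.05,.018,3.5),(-.05,.026,4)]+[(-.05*np.cos(t)+.003,.026+.05*np.sin(t),4+13*min(1,t/1.57)) for t in np.radians(np.arange(10,111,10))]+[(.033,.072,17),(.045,.07,17)]
for w in W:
    q=tcp(*w);print(np.round(w,3),q.round(4),None if P is None else ((q-P)*100).round(2));P=q
E
```

```text
t 18.8833 tcp [ 0.4053 -0.3004  0.0104] d cm [-0.41 -0.28 -0.42] rot deg [-0.15 -0.06  1.46] q [-0.35  0.46 -0.52 -0.1  -0.56 -0.56]
[-0.16940336  0.54068015 -1.11807216]
[-0.05   0.018  3.5  ] [ 0.4012 -0.3032  0.0062] None
[-0.05   0.026  4.   ] [ 0.4013 -0.3032  0.0131] [0.01 0.01 0.69]
[-0.046  0.035  5.445] [ 0.4047 -0.3008  0.0186] [0.34 0.23 0.55]
[-0.044  0.043  6.89 ] [ 0.4069 -0.2993  0.0239] [0.22 0.15 0.53]
[-0.04   0.051  8.336] [ 0.4104 -0.2969  0.0287] [0.35 0.24 0.48]
[-0.035  0.058  9.781] [ 0.415  -0.2938  0.0328] [0.46 0.32 0.4 ]
[-0.029  0.064 11.226] [ 0.4206 -0.2899  0.0358] [0.56 0.39 0.31]
[-0.022  0.069 12.671] [ 0.4271 -0.2854  0.0378] [0.65 0.45 0.19]
[-1.4000e-02  7.3000e-02  1.4116e+01] [ 0.4343 -0.2805  0.0384] [0.72 0.49 0.06]
[-6.0000e-03  7.5000e-02  1.5561e+01] [ 0.442  -0.2752  0.0377] [ 0.77  0.53 -0.08]
[3.0e-03 7.6e-02 1.7e+01] [ 0.45   -0.2697  0.0354] [ 0.8   0.55 -0.22]
[1.2e-02 7.5e-02 1.7e+01] [ 0.4571 -0.2648  0.0347] [ 0.72  0.49 -0.08]
[ 0.02   0.073 17.   ] [ 0.4641 -0.26    0.0324] [ 0.69  0.48 -0.23]
[ 0.033  0.072 17.   ] [ 0.4747 -0.2527  0.0314] [ 1.06  0.73 -0.1 ]
[ 0.045  0.07  17.   ] [ 0.4846 -0.2459  0.0294] [ 0.99  0.68 -0.2 ]
```

{"fn": "apply_moves", "kwargs": {"increments": [[0,0,0.45,0.19,-0.27,0],[0,0,0.45,0.19,-0.27,0],[0.05,0.035,0.36,0.19,-0.27,0],[0.05,0.035,0.36,0.19,-0.27,0],[0.11,0.075,0.35,0.19,-0.27,0],[0.11,0.075,0.35,0.19,-0.27,0],[0.18,0.12,0.33,0.19,-0.27,0],[0.18,0.12,0.33,0.19,-0.27,0],[0.23,0.16,0.29,0.19,-0.27,0],[0.23,0.16,0.29,0.19,-0.27,0]]}}

```text
time: 19.72
tool_pos: [0.4164, -0.2929, 0.0464]
tcp_rot: [0.057, -0.283, 0.957, 0.019]
contact_force: [0.4, 0.3, -4.1]
grip_width: 0.287
gripper_force: 69.3
```

```bash
python3 - <<'E'
from h import *
go((0,0,0),down(0,7));print(manip.get_state()['contact_force'])
out=[]
for c,(r0,r1,c0,c1) in dict(top=(150,250,220,380),scene=(140,240,220,380)).items():
    im=snap(c)[:,:,::-1]
    out.append(cv2.resize(im[r0:r1,c0:c1],(480,300),interpolation=cv2.INTER_CUBIC))
cv2.imwrite('pics/c7.png',np.vstack(out))
E
```

```text
t 19.7167 tcp [ 0.4164 -0.2929  0.0464] d cm [-41.64  29.29  -4.64] rot deg [-0.17 -0.27  1.51] q [-0.36  0.4  -0.47 -0.17 -0.64 -0.51]
[ 0.40673371  0.33818836 -4.08782633]
```

View pics/c7.png

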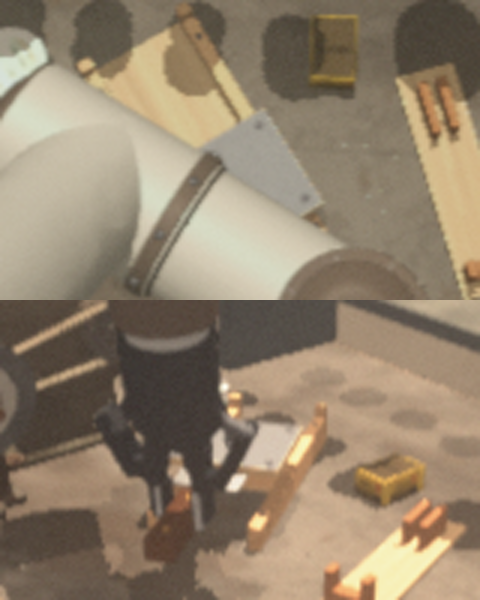

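{"fn": "apply_moves", "kwargs": {"increments": [[0.28,0.2,0.24,0.19,-0.27,0],[0.28,0.2,0.24,0.19,-0.27,0],[0.33,0.23,0.18,0.19,-0.27,0],[0.33,0.23,0.18,0.19,-0.27,0],[0.36,0.25,0.12,0.19,-0.27,0],[0.36,0.25,0.12,0.19,-0.27,0],[0.39,0.27,0.05,0.19,-0.27,0],[0.39,0.27,0.05,0.19,-0.27,0],[0.4,0.28,-0.02,0,0,0],[0.4,0.28,-0.02,0,0,0]]}}

```text
time: 20.65
tool_pos: [0.4517, -0.2682, 0.0574]
tcp_rot: [0.078, -0.283, 0.956, 0.027]
contact_force: [0.6, 0.5, -2.8]
grip_width: 0.284
gripper_force: 69.3
```

```bash
cat > pm.py <<'E'
from h import *
s=manip.get_state();print(s['time'],s['tool_pos'].round(4),s['contact_force'].round(2))
for c in('top','scene'):
    snap(c)
    for d in manip.masks_of(c,'panel')[:2]:
        m=d['pixels'].astype(np.uint8);r=cv2.minAreaRect(np.argwhere(m)[:,::-1].astype(np.float32))
        B=[(at(c,(p[1],p[0]),.039)-S) for p in cv2.boxPoints(r)]
        print(c,round(d['conf'],2),m.sum(),'stand uv mm',[(round(b@u*1000),round(b@v*1000)) for b in B])
E
python3 pm.py
```

```text
20.65 [ 0.4517 -0.2682  0.0574] [ 0.59  0.5  -2.79]
top 0.69 688 stand uv mm [(68, 3), (72, -60), (-26, -62), (-29, -1)]
scene 0.73 228 stand uv mm [(144, 54), (168, -25), (51, -55), (29, 17)]
```

{"fn": "apply_moves", "kwargs": {"increments": [[0.36,0.25,-0.05,0,0,0],[0.36,0.25,-0.05,0,0,0],[0.36,0.25,-0.1,0,0,0],[0.36,0.25,-0.1,0,0,0],[0.4,0.28,-0.1,0,0,0],[0.4,0.28,-0.1,0,0,0],[0.4,0.28,-0.1,0,0,0],[0,0,0,0,0,0],[0,0,0,0,0,0],[0,0,0,0,0,0]]}}

```text
time: 21.68
tool_pos: [0.4777, -0.25, 0.0514]
tcp_rot: [0.078, -0.283, 0.956, 0.027]
contact_force: [0.1, 0.2, -2.5]
grip_width: 0.283
gripper_force: 69.3
```

```bash
python3 pm.py
```

```text
21.6833 [ 0.4777 -0.25    0.0514] [ 0.14  0.24 -2.51]
top 0.89 681 stand uv mm [(98, 2), (100, -60), (6, -59), (5, 2)]
scene 0.5 280 stand uv mm [(158, 96), (194, -25), (66, -57), (34, 52)]
```

{"fn": "apply_moves", "kwargs": {"increments": [[-0.6,-0.41,0.5,0,0,0],[-1.2,-0.82,0.5,0,0,0],[-1.6,-1.1,0.5,0,0,0],[-1.6,-1.1,0,0,0,0],[-1.6,-1.1,0,0,0,0],[-1.6,-1.1,0,0,0,0],[-1.6,-1.1,0,0,0,0],[-1.6,-1.1,0,-1,1.5,0],[-1.6,-1.1,0,-1,1.5,0],[-1.0,-0.7,0,-1,1.5,0],[0,0,0,-1,1.5,0],[0,0,0,0,0,0]]}}

```text
time: 22.88
tool_pos: [0.3365, -0.3469, 0.067]
tcp_rot: [0.018, -0.283, 0.959, 0.008]
contact_force: [-0.7, 1.2, -2.7]
grip_width: 0.286
gripper_force: 69.3
```

```bash
python3 pm.py; python3 - <<'E'
from h import *
go((.333,-.36,.006),down(0,2.3))
im=snap('top','t8.png')
for p in (.01,.045,.08,.105):
    print(p,[im[tuple(np.round(proj('top',S+p*u+b*v+[0,0,.039])).astype(int))].tolist() for b in(-.04,-.02,.0)])
snap('scene','s8.png')
E
```

```text
22.8833 [ 0.3365 -0.3469  0.067 ] [-0.72  1.21 -2.72]
scene 0.98 397 stand uv mm [(-130, 64), (-33, 102), (-5, -33), (-104, -60)]
t 23.0833 tcp [ 0.3377 -0.3466  0.0668] d cm [-0.47 -1.34 -6.08] rot deg [-0.23 -0.12  1.56] q [-0.49  0.34 -0.52 -0.06 -0.69 -0.46]
0.01 [[210, 181, 132], [210, 184, 141], [211, 186, 139]]
0.045 [[185, 160, 115], [211, 190, 142], [213, 193, 146]]
0.08 [[143, 115, 81], [144, 120, 87], [208, 186, 139]]
0.105 [[141, 113, 81], [165, 139, 101], [212, 191, 144]]
```

```bash
python3 - <<'E'
from h import *
for f,c in(('t8.png','top'),('s8.png','scene'),('scene0.png','scene')):
    im=cv2.imread('pics/'+f);hsv=cv2.cvtColor(im,cv2.COLOR_BGR2HSV)
    print(f)
    for b in np.arange(.06,-.061,-.015):
        row=''
        for a in np.arange(-.125,.126,.0125):
            z=.032 if a<0 else .039
            q=hsv[tuple(np.round(proj(c,S+a*u+b*v+[0,0,z])).astype(int))]
            row+=f'{q[1]:4d}/{q[2]:3d}'
        print(row)
d=manip.masks_of('scene','panel')
for x in d: print(x['conf'],x['at'],x['pixels'].sum(),[int(i) for i in np.argwhere(x['pixels']).min(0)],[int(i) for i in np.argwhere(x['pixels']).max(0)], proj('scene',S-.05*u+[0,0,.032]),proj('scene',S-.165*u+[0,0,.07]))
for n in('stand','turner'):
  for x in manip.masks_of('scene',n)[:1]:
    print(n,x['conf'],x['at'],[int(i) for i in np.argwhere(x['pixels']).min(0)],[int(i) for i in np.argwhere(x['pixels']).max(0)])
E
```

```text
t8.png
  33/122  38/197  30/212  39/163  41/175  43/184  41/193  40/198  38/200  37/212  37/213  40/208  40/203  43/192  61/129  60/136  59/142  59/139  56/136  56/141  56/142
  42/153  69/140  26/220  27/219  28/213  39/195  41/193  40/198  42/202  38/206  41/201  44/187  60/179  83/212  84/212  84/213  84/212  83/212  60/157  85/211  97/210
  28/192  71/137  38/179  35/213  37/213  40/212  39/209  39/202  40/198  44/179  61/147  74/204  84/213  82/214  87/212  87/213  86/211  88/212  90/212  99/137  64/ 91
  35/214  44/173  38/108  39/209  40/206  42/196  41/188  45/163  55/145  62/128 108/147  85/211  87/211  91/211  89/212  87/212  88/209  87/212  90/210  98/151  61/ 92
  39/209  41/192  71/119  47/173  45/170  58/141  92/138  63/134  60/137  63/101 108/128  83/208  79/213  79/213  81/211  81/213  83/212  81/212  83/212  85/211  61/118
  40/191  43/171  53/111  24/161  56/147  57/139  59/134  58/144  62/139  65/110 105/124  85/200  86/213  81/213  84/212  97/145 101/142 103/141 103/154  91/210  63/130
  23/164  25/163  25/164  24/160  50/138  55/139  55/144  55/144  58/141  52/10
[... 3230 characters left out ...]
  85/241 108/240 111/227 112/220  72/247 109/220  98/193 110/195 100/184 110/162 116/162
 118/160 114/147 108/156  99/173 105/150 108/161  93/181 110/160 116/171 117/172 119/174 120/189 119/201 118/166 117/161 116/152 116/152 107/153  81/169  76/177  73/185
0.73 [260.6, 391.5] 453 [241, 382] [270, 401] (np.float64(200.827904559805), np.float64(294.05116159097696)) (np.float64(207.44228067991804), np.float64(278.9092043232396))
0.72 [203.4, 296.3] 436 [190, 261] [211, 310] (np.float64(200.827904559805), np.float64(294.05116159097696)) (np.float64(207.44228067991804), np.float64(278.9092043232396))
stand 0.87 [190.5, 306.2] [171, 288] [222, 328]
turner 0.89 [228.4, 262.2] [209, 250] [239, 288]
```

{"fn": "apply_moves", "kwargs": {"increments": [[0,-1,2,0,0,0],[0,-2,2,0,0,0],[0,-2,2,0,0,0],[0,-2,2,0,0,0],[0,-2,2,0,0,0],[0,-2,0,0,0,0],[0,-2,0,0,0,0],[0,0,0,0,0,0],[0,0,0,0,0,0]]}}

```text
time: 24.08
tool_pos: [0.3374, -0.4767, 0.1656]
tcp_rot: [0.018, -0.283, 0.959, 0.009]
contact_force: [0.2, -0.0, -4.9]
grip_width: 0.28
gripper_force: 69.4
```

```bash
cat > amap.py <<'E'
from h import *
import sys
f0=cv2.imread('pics/top0.png').astype(int)
snap('top','t9.png');im=cv2.imread('pics/t9.png').astype(int)
def cls(p):  # by sat/val
    q=cv2.cvtColor(np.uint8([[p]]),cv2.COLOR_BGR2HSV)[0,0];s,vv=int(q[1]),int(q[2])
    return '#' if vv<85 else ('G' if s<50 and vv>95 else ('W' if s>=66 and vv>175 else ('w' if s>=75 else '.')))
for n,I in(('top0',f0),('now',im)):
    print(n)
    for a in np.arange(.13,-.141,-.01):
        print(f'{a*1000:5.0f} '+''.join(cls(I[tuple(np.round(proj('top',S+a*u+b*v+[0,0,.03])).astype(int))]) for b in np.arange(.13,-.101,-.006)))
for d in manip.masks_of('top','panel')[:2]:
    m=d['pixels'].astype(np.uint8);r=cv2.minAreaRect(np.argwhere(m)[:,::-1].astype(np.float32))
    B=[(at('top',(p[1],p[0]),.035)-S) for p in cv2.boxPoints(r)]
    print(round(d['conf'],2),m.sum(),[(round(b@u*1000),round(b@v*1000)) for b in B])
E
python3 amap.py
```

```text
top0
  130 #G..GGG......WWW.............www.......
  120 #............wwwwwwwwWWWWWWwwww........
  110 #............WWWwwwWWWWWWWWwwwww.......
  100 #............WWWWWWWWWWWwwwwwww..w.....
   90 #............WWWWWWWWWWwwwwwwww........
   80 #............WWWWWWWWWWwwwwwwww........
   70 .............WWWWWWWWWWWwwwwwWW........
   60 .............WWWWWWWWWWWWwwwwWW........
   50 #.w.G...G....WWWWWWWWWWWWWWWwWW........
   40 ...#G........wWWWWWWWWWWWWWWwWW......w.
   30 ..##.........WWWWWWWWWWWWWWWwWW........
   20 .##..........WWWWWWWWWWWWWWWwWW........
   10 #.............WWWWWWWWWWWWWWWWW........
    0 .........ww..www.wwwwww.www.www........
  -10 ............GGGGGGGGGGGGGGGGGGGG.......
  -20 ...........GGGGGGGGGGGGGGGGGGGGG.......
  -30 ...........GGGGGGGGGGGGGGGGGGGGG.......
  -40 .w..........GGGGGGGGGGGGGGGGGGGG......G
  -50 ............GGGGGGGGGGGGGGGGGGGG.......
  -60 ............GGGGGGGGGGGGGGGGGGGG.......
  -70 ............GGGGGGGGGGGGGGGGGGGG.......
  -80 ....wwwww..GGGGGGGGGGGGGGGGGGGGG.......
  -90 www.wwwwwwwwGGGGGG.GGGGG.GGGG..........
 -100 wwwwwwwwwww.#wWw............wWW
[... 848 characters left out ...]
............wWw............wWW........
  -20 .w...........wWw............wWW........
  -30 .............wW.............wWW........
  -40 .............wWW............wWW........
  -50 .............WWw.....ww.....wWW.....GGG
  -60 .w...........WWw............wWW...GGGGG
  -70 .............WWw............wWW...GGGGG
  -80 .....w...ww..wWw............wWw...GGGGG
  -90 www.www.w....WWw........G.GGGGGGGGGGGGG
 -100 wwwww.www.....WGGGGGGGGGGGGGGGGGGGGGGGG
 -110 GGGGGGGGGGGGGGGGGGGGGGGGGGGGGGGGGGGGGGG
 -120 GGGGGGGGGGGGGGGGGGGGGGGGGGGGGGGGGGGGGGG
 -130 GGGGGGGGGGGGGGGGGGGGGGGGGGGGGGGGGGGGGGG
 -140 GGGGGGGGGGGGGGGGGGGGGGGGGGGGGGGGGGGGGGG
0.56 235 [(-226, -58), (-216, -102), (-248, -109), (-257, -66)]
```

{"fn": "apply_moves", "kwargs": {"increments": [[0.1,0.3,0,0,0,0],[0.2,0.6,-0.2,0,0,0],[0.4,1.0,-0.4,0,0,0],[0.5,1.2,-0.6,0,0,0],[0.5,1.3,-0.6,0,0,0],[0.5,1.3,-0.6,0,0,0],[0.5,1.3,-0.6,0,0,0],[0.5,1.3,-0.6,0,0,0],[0.5,1.3,-0.6,0,0,0],[0.5,1.3,-0.6,0,0,0],[0.5,1.3,-0.6,0,0,0],[0.5,1.3,-0.6,0,0,0]]}}

```text
time: 25.18
tool_pos: [0.3899, -0.3392, 0.1059]
tcp_rot: [0.018, -0.284, 0.959, 0.008]
contact_force: [0.2, -0.4, -2.9]
grip_width: 0.282
gripper_force: 69.4
```

{"fn": "apply_moves", "kwargs": {"increments": [[0.5,1.3,-0.6,0,0,0],[0.5,1.2,-0.5,0,0,0],[0.5,1.0,-0.3,0,0,0],[0.4,0.6,-0.2,0,0,0],[0.2,0.3,-0.1,0,0,0],[0,0,0,0,0,0],[0,0,0,0,0,0],[0,0,0,0,0,0]]}}

```text
time: 25.85
tool_pos: [0.4108, -0.2978, 0.0897]
tcp_rot: [0.018, -0.283, 0.959, 0.008]
contact_force: [-0.3, -0.2, -2.8]
grip_width: 0.286
gripper_force: 69.4
```

```bash
cat > pl.py <<'E'
from h import *
import sys
Z=float(sys.argv[1])
s=manip.get_state();p=s['tool_pos']-S;print(s['time'],s['tool_pos'].round(4),'uv',(p@u).round(4),(p@v).round(4),s['contact_force'].round(2))
print('level rot',np.degrees((down(0,0)*Rot.from_quat(s['tcp_rot'][[1,2,3,0]]).inv()).as_rotvec()).round(2))
for c in('top','scene'):
    I=snap(c)[:,:,::-1]; cv2.imwrite(f'pics/l_{c}.png',I)
    for d in manip.masks_of(c,'panel')[:2]:
        m=d['pixels'].astype(np.uint8);r=cv2.minAreaRect(np.argwhere(m)[:,::-1].astype(np.float32))
        B=[(at(c,(q[1],q[0]),Z)-S) for q in cv2.boxPoints(r)]
        print(c,round(d['conf'],2),m.sum(),[(round(b@u*1000),round(b@v*1000)) for b in B])
    h=cv2.cvtColor(I,cv2.COLOR_BGR2HSV)
    print(c,'sat on plane',Z)
    for a in np.arange(.08,-.131,-.01):
        o=''
        for b in np.arange(.08,-.101,-.008):
            q=h[tuple(np.round(proj(c,S+a*u+b*v+[0,0,Z])).astype(int))];ss,vv=int(q[1]),int(q[2])
            o+='#' if vv<85 else ('G' if ss<52 and vv>95 else ('W' if ss>=66 and vv>175 else ('w' if ss>=75 else '.')))
        print(f'{a*1000:5.0f} '+o)
E
python3 pl.py .105
```

```text
25.85 [ 0.4108 -0.2978  0.0897] uv -0.1635 -0.0009 [-0.3  -0.2  -2.77]
level rot [-1.49  1.74  1.57]
top 0.84 530 [(-1, -2), (3, -56), (-78, -59), (-81, -6)]
top sat on plane 0.105
   80 GGG.WWWWWWWWwwww.......
   70 GGGGWWWWWWWwwwww.......
   60 GGGGGWWWWWWwwwww.......
   50 GGGGGGWWWWWwwwwW.....#.
   40 GGGGGGGWWWWWwwwW.......
   30 GGGGGGG.WWWWWWwW.......
   20 GGGGG.w..WWWWWwW......#
   10 GGG.w.GGGWWWWWwW.......
    0 G...GGGGGG..WWGGG.....w
  -10 ..GGGGGGGGGGGGGGGG.....
  -20 GGGGGGGGGGGGGGGGGG.....
  -30 GGGGGGGGGGGGGGGGGG.....
  -40 GGGGGGGGGGGGGGGGGG.....
  -50 GGGGGGGGGGGGGGGGGG.....
  -60 GGGGGGGGGGGGGGGGGG.....
  -70 GGGGGGGGGGGGGGGGGG.....
  -80 GGGGGGGGGGGG.....G.....
  -90 GGGGGGGGG...w.ww.......
 -100 .GGGGGGG..w.w..w.......
 -110 w.GGGGG....w.....www...
 -120 w##GGGG..w........ww...
 -130 ww..GG..ww........w.w..
scene 0.82 357 [(-108, 32), (-12, 64), (-12, -60), (-105, -81)]
scene sat on plane 0.105
   80 #####..##.G.WWWWWWWWWWW
   70 ######..#..WWWWWWW.WWWW
   60 ######GG..WWWWWWWw.W.WW
   50 ######.GG..WWWWW.w...WW
   40 #######GGGG.WWWWW.w..WW
   30 #######..GGGWWWWWW.wwWW
   20 #######....GWWWWW.ww.WW
   10 #######WG###WWWWWwwwwW.
    0 #######GG.##wWWWWwwwwWw
  -10 #######GGG##..WW..WWWWW
  -20 #######GGG##GGGGG.WWWWW
  -30 ########GG.#GGGGGGWWwwW
  -40 ########.G.#GGGGGGWwWWW
  -50 ####GG###GG#.GGGGGWwWWW
  -60 ####GG###.G##GGGGGWWWWw
  -70 #####GG###G##GGGGGWWWWw
  -80 #####GG.##.##GGGGGWWWWw
  -90 #####..W#####.WW.WWWW.w
 -100 ######www####wwWwwwWW.w
 -110 #w#.###Ww.##..GWWWWWW.W
 -120 wwww.##.GG##GGGWWG.WW.W
 -130 ww.WW.G#.GG#GGGWW..WW.W
```

{"fn": "apply_moves", "kwargs": {"increments": [[-0.2,-0.14,-0.3,0,0,0],[-0.26,-0.17,-0.6,0,0,0],[-0.2,-0.14,-0.9,0,0,0],[0,0,-0.9,0,0,0],[0,0,-0.9,0,0,0],[0,0,-0.9,0,0,0],[0,0,-0.8,0,0,0],[0,0,-0.7,0,0,0],[0,0,-0.6,0,0,0],[0,0,-0.5,0,0,0],[0,0,-0.4,0,0,0],[0,0,-0.2,0,0,0]]}}

```text
time: 27.05
tool_pos: [0.4045, -0.302, 0.0122]
tcp_rot: [0.018, -0.284, 0.959, 0.008]
contact_force: [-0.3, 0.1, -1.2]
grip_width: 0.283
gripper_force: 69.6
```

{"fn": "apply_moves", "kwargs": {"increments": [[0,0,0,0,0,0],[0,0,0,0,0,0],[0,0,0,0,0,0]]}}

```text
time: 27.3
tool_pos: [0.4046, -0.302, 0.0129]
tcp_rot: [0.019, -0.284, 0.959, 0.008]
contact_force: [0.3, 0.0, -0.8]
grip_width: 0.285
gripper_force: 69.6
```

```bash
python3 pl.py .032
```

```text
27.3 [ 0.4046 -0.302   0.0129] uv -0.171 -0.0009 [ 0.28  0.03 -0.81]
level rot [-1.47  1.78  1.54]
top 0.82 638 [(-5, 6), (-1, -58), (-92, -60), (-95, 2)]
top sat on plane 0.032
   80 GGG.WWWWWWWwwwwww......
   70 GGGGWWWWWWWWwwwwW......
   60 GGGGWWWWWWWWwwwwW......
   50 GGGGGWWWWWWWWWWwW......
   40 GGGGGGWWWWWWWWWwW......
   30 GGGGGGGWWWWWWWWwW......
   20 GGGGGGGWWWWWWWWWW......
   10 GGGGGGGGwWWWWWWW.......
    0 GGGGG.Gw.wwwwwwww......
  -10 GGG..w.GGGGGGGGGGG.....
  -20 GG..GGGGGGGGGGGGGG.....
  -30 ..GGGGGGGGGGGGGGGG.....
  -40 .GGGGGGGGGGGGGGGGG.....
  -50 GGGGGGGGGGGGGGGGGG.....
  -60 GGGGGGGGGGGGGGGGGG.....
  -70 GGGGGGGGGGGGGGGGGG.....
  -80 GGGGGGGGGGGGGGGGGG.....
  -90 GGGGGGGGGGGGGGGGGG.....
 -100 .GGGGGGGGGG............
 -110 .GGGGGGGG...wwwww......
 -120 wwGGGGGG...wwww.w......
 -130 w..GGGG..ww.......w....
scene 0.72 273 [(-29, 57), (3, -53), (-93, -79), (-123, 22)]
scene sat on plane 0.032
   80 ####wWWwwwwwWWWWWwwwWWW
   70 #####WWWWWWW.WWWWwwwwWW
   60 #####WWWWWW...WW.Www.wW
   50 #####wwWWWW..WWW.WwwwwW
   40 ######wWWWW..WWW.Www..W
   30 #######WWWW..WWW.WwwwWW
   20 #######wWWW...WW.WwwWWW
   10 #######.WWWWWWWWWWWWWWW
    0 ########.WWWWWWWWWWWWWw
  -10 ########..GG.GG.G.WWWWw
  -20 #########GGGGGGGG.WWWW.
  -30 ########.GGGGGGGGGWWWW.
  -40 ########GG...GGGGGWWWWW
  -50 #########GG.#GGGGGwWWWW
  -60 w########GG.#.GGGGwWWWW
  -70 ..#######.GG#.GGGGwwWWW
  -80 #####G####GG#.GGGGwwWWW
  -90 #####.W###.W#wWGW.w.WWW
 -100 ######ww###w##wwWwwwWWW
 -110 .#####ww.##.##.wWWw.WWW
 -120 w.#####w.#####G.WWwwWWW
 -130 ww#####wGG###.G.wWwwWWW
```

```bash
python3 - <<'E'
from h import *
P=None
for t in [None]+list(range(0,121,10)):
    if t is None: w=(-.068,.018,2.3)
    else:
        a=np.radians(t);w=(-.066*np.cos(a)-.002+.008*min(1,t/60),.026+.066*np.sin(a),2.3+min(t,90)*.065)
    q=tcp(*w);print(t,np.round(w,3),q.round(4),None if P is None else ((q-P)*100/2).round(2));P=q
E
```

```text
None [-0.068  0.018  2.3  ] [ 0.3862 -0.3136  0.0088] None
0 [-0.068  0.026  2.3  ] [ 0.3862 -0.3136  0.0168] [0.  0.  0.4]
10 [-0.066  0.037  2.95 ] [ 0.3882 -0.3122  0.0268] [0.1  0.07 0.5 ]
20 [-0.061  0.049  3.6  ] [ 0.3918 -0.3097  0.0365] [0.18 0.13 0.48]
30 [-0.055  0.059  4.25 ] [ 0.3971 -0.3061  0.0455] [0.26 0.18 0.45]
40 [-0.047  0.068  4.9  ] [ 0.4037 -0.3015  0.0536] [0.33 0.23 0.4 ]
50 [-0.038  0.077  5.55 ] [ 0.4117 -0.296   0.0603] [0.4  0.27 0.34]
60 [-0.027  0.083  6.2  ] [ 0.4207 -0.2898  0.0655] [0.45 0.31 0.26]
70 [-0.017  0.088  6.85 ] [ 0.4295 -0.2838  0.0689] [0.44 0.3  0.17]
80 [-5.0e-03  9.1e-02  7.5e+00] [ 0.4388 -0.2774  0.0705] [0.47 0.32 0.08]
90 [6.00e-03 9.20e-02 8.15e+00] [ 0.4485 -0.2708  0.0701] [ 0.48  0.33 -0.02]
100 [0.017 0.091 8.15 ] [ 0.4579 -0.2643  0.0691] [ 0.47  0.32 -0.05]
110 [0.029 0.088 8.15 ] [ 0.4671 -0.258   0.0661] [ 0.46  0.31 -0.15]
120 [0.039 0.083 8.15 ] [ 0.4757 -0.2521  0.0613] [ 0.43  0.3  -0.24]
```

{"fn": "apply_moves", "kwargs": {"increments": [[-0.4,-0.28,0,0,0,0],[-0.6,-0.41,0,0,0,0],[-0.5,-0.34,0,0,0,0],[-0.23,-0.16,0,0,0,0],[0,0,0,0,0,0],[0,0,0,0,0,0]]}}

```text
time: 28.0
tool_pos: [0.3866, -0.3141, 0.0125]
tcp_rot: [0.018, -0.283, 0.959, 0.008]
contact_force: [-0.7, -0.8, -1.2]
grip_width: 0.288
gripper_force: 69.6
```

{"fn": "apply_moves", "kwargs": {"increments": [[0,0,0.4,0,0,0],[0,0,0.4,0,0,0],[0.1,0.07,0.5,0.18,-0.27,0],[0.1,0.07,0.5,0.18,-0.27,0],[0.18,0.13,0.48,0.18,-0.27,0],[0.18,0.13,0.48,0.18,-0.27,0],[0.26,0.18,0.45,0.18,-0.27,0],[0.26,0.18,0.45,0.18,-0.27,0],[0,0,0,0,0,0]]}}

```text
time: 28.75
tool_pos: [0.3987, -0.3063, 0.0502]
tcp_rot: [0.035, -0.284, 0.958, 0.012]
contact_force: [-0.2, -0.3, -1.9]
grip_width: 0.286
gripper_force: 69.5
```

```bash
python3 pl.py .032
```

```text
28.75 [ 0.3987 -0.3063  0.0502] uv -0.1783 -0.0011 [-0.16 -0.3  -1.95]
level rot [-2.56  3.46  1.5 ]
top 0.77 598 [(1, -5), (4, -63), (-69, -65), (-72, -8)]
top sat on plane 0.032
   80 GGGGWWWWWWWwwwwww......
   70 GGGGGWWWWWWWwwwwW.....#
   60 GGGGG.WWWWWWwwwwW......
   50 GGGGGGWWWWWWWWWwW......
   40 GGGGGGGWWWWWWWWwW......
   30 GGGGGGGGWWWWWWWwW......
   20 GGGGGGGG.WWWWWWWW......
   10 GGGGGGGGGWWWWWWWW......
    0 GGGGGGGGG..wG..GGG.....
  -10 GGGGGGGG...GGGGGGG.....
  -20 GGGG.....GGGGGGGGG.....
  -30 GG...GGGGGGGGGGGGG.....
  -40 ...GGGGGGGGGGGGGGG.....
  -50 ..GGGGGGGGGGGGGGGG.....
  -60 GGGGGGGGGGGGGGGGGGG....
  -70 GGGGGGGGGGGGGG.wwww....
  -80 GGGGGGGGGGGGGGGww......
  -90 GGGGGGGGGGGGGGGGw......
 -100 GGGGGGGGGGGGGGGGW......
 -110 .GGGGGGGGGGGGGGGG......
 -120 w.GGGGGGGGGG...........
 -130 ..GGGGGGG......w.......
scene 0.38 486 [(-181, -255), (-169, -297), (-284, -306), (-295, -269)]
scene sat on plane 0.032
   80 ####.WWwwwwwWWWWWwwwWWW
   70 ####.G.w.WWW.WWWWwww.WW
   60 #####GGGGwW...WW.Wwww.W
   50 #####..GG.W..WWW.Ww...W
   40 #####W...GW..WWW.Wwww.W
   30 ####wWw.##W..WWW.WwwwWW
   20 #####WWG##WWWWWW.Ww.WWW
   10 #####wWw##WWWWWWWWWWWWW
    0 ######wW.#wWWWwwwwwWWWw
  -10 #.####..##..wwwwwwwWWWw
  -20 #..####G.##GwwwwwwWWWWw
  -30 ##W.###G.#...wwwwwWWWW.
  -40 ##.W######.G.wwwwwWWWWW
  -50 ###WW.#..#.G.wwwwwwWWWW
  -60 ###.WG####.G..wwwwwwWWW
  -70 ###..GG###.GG...www.WWW
  -80 w###.GG###.G...wwww.WWW
  -90 ww#G#ww.##...w..www.WWW
 -100 wwwG#wwWG#..w.w.WwwWWWW
 -110 www#G#wwG##..w.wWWwwWWW
 -120 wwwwG#wwwG##w.w.WWwwWWW
 -130 wwww#GwwwG##....wWw.WWW
```

{"fn": "apply_moves", "kwargs": {"increments": [[0.33,0.23,0.4,0.18,-0.27,0],[0.33,0.23,0.4,0.18,-0.27,0],[0.4,0.27,0.34,0.18,-0.27,0],[0.4,0.27,0.34,0.18,-0.27,0],[0.45,0.31,0.26,0.18,-0.27,0],[0.45,0.31,0.26,0.18,-0.27,0],[0.44,0.3,0.17,0.18,-0.27,0],[0.44,0.3,0.17,0.18,-0.27,0],[0.47,0.32,0.08,0.18,-0.27,0],[0.47,0.32,0.08,0.18,-0.27,0]]}}

```text
time: 29.78
tool_pos: [0.4401, -0.2772, 0.0742]
tcp_rot: [0.062, -0.283, 0.957, 0.021]
contact_force: [-0.2, 1.0, -1.3]
grip_width: 0.285
gripper_force: 69.5
```

```bash
python3 pl.py .032
```

```text
29.7833 [ 0.4401 -0.2772  0.0742] uv -0.1277 -0.0006 [-0.17  0.98 -1.32]
level rot [-4.45  6.05  1.53]
top 0.58 277 [(30, -11), (31, -69), (-9, -68), (-9, -10)]
top sat on plane 0.032
   80 GGGGGGGGWWWwwwwww......
   70 GGGGGGGGGWWWwwwwW......
   60 GGGGGGGGG.WWwwwwW......
   50 GGGGGG.ww..WWWWwW......
   40 GGGGG...GGGWWWWwW......
   30 GGG...GGGGGWWWWwW......
   20 ....GGGGGGGGWWwwWwW....
   10 ..GGGGGGGGGGGGGwwww....
    0 GGGGGGGGGGGGGGGwww.....
  -10 GGGGGGGGGGGGGGGww......
  -20 GGGGGGGGGGGGGGGww......
  -30 GGGGGGGGGGGGGGG.W......
  -40 GGGGGGGGGGGGGGGGW......
  -50 .GGGGGGGGGGGGGGGG......
  -60 GGGGGGGGGGGGGGGGGG.....
  -70 .GGGGGGGGGG............
  -80 w.GGGGGGG......w.......
  -90 w..GGGGG..w..wwwwwww...
 -100 ww.GGGG...w......ww..w.
 -110 ww##GGG...........w.w..
 -120 ww###G....w........ww..
 -130 ..####..ww.....w.wwww..
scene 0.81 603 [(178, 120), (216, -6), (-13, -66), (-44, 40)]
scene sat on plane 0.032
   80 w.###G.#GGwwwwwWWwwwWWW
   70 w..##.##GGwwwwwWWwwwwwW
   60 wWG#####GGwwwwwwWWww..W
   50 .WGG####GGwwwwwwWWw...W
   40 #.GG####GGWwwwwwWWwww.W
   30 ##...##..GwwwwwwwWw..WW
   20 G#wwwG##wwwwwwwwwWwwWWW
   10 #.#www.#wwwwwwwwwwWWWWW
    0 .G#wwWG##wwwwwwwwwwWWWw
  -10 W.GwwwGG#wwwwwwwwwwWWW.
  -20 W.G#wwwG#wwwwwwwWwwWWW.
  -30 WW.GwwwG#wwwwwwwWWWWWW.
  -40 WWW.#wwwGwwwwwwwWWWWWWW
  -50 W.wwwwww..wwwwwwWWwWWWW
  -60 w..wwwwww.www.wwWWw.WWW
  -70 w...#wwww..w.w.wWWwWWWW
  -80 ww..wwwww......wWWwWWWW
  -90 ww.wwwwww...ww.wWWwWWWW
 -100 wwwwwwwww...ww..WWwWWWW
 -110 wwwwwwwww....w.WWWwWWWW
 -120 wwwwwWwww.......WWwWWWW
 -130 wwwwwwww.w.....WwWwWWWW
```

{"fn": "apply_moves", "kwargs": {"increments": [[0.48,0.33,-0.02,0,0,0],[0.48,0.33,-0.02,0,0,0],[0.47,0.32,-0.05,0,0,0],[0.47,0.32,-0.05,0,0,0],[0.46,0.31,-0.1,0,0,0],[0.46,0.31,-0.1,0,0,0],[0.46,0.31,-0.1,0,0,0],[0.2,0.15,0,0,0,0],[0,0,0,0,0,0],[0,0,0,0,0,0],[0,0,0,0,0,0]]}}

```text
time: 30.9
tool_pos: [0.4741, -0.2538, 0.0696]
tcp_rot: [0.061, -0.283, 0.957, 0.021]
contact_force: [0.2, -0.3, -1.2]
grip_width: 0.288
gripper_force: 69.5
```

```bash
python3 pl.py .039
```

```text
30.9 [ 0.4741 -0.2538  0.0696] uv -0.0864 -0.0006 [ 0.18 -0.35 -1.2 ]
level rot [-4.44  5.99  1.54]
top 0.87 422 [(76, -3), (104, -43), (23, -93), (-4, -53)]
top sat on plane 0.039
   80 ...GGGGGGGWwwwwww......
   70 ..GGGGGGGGGWWWWWWW.....
   60 GGGGGGGGGGGGWWWWWW.....
   50 GGGGGGGGGGGGG.GWWW.....
   40 GGGGGGGGGGGGGGGWWW.....
   30 GGGGGGGGGGGGGGGWWW.....
   20 GGGGGGGGGGGGGGGWWW.....
   10 GGGGGGGGGGGGGGGGWW.....
    0 GGGGGGGGGGGGG....W.G...
  -10 GGGGGGGGGG....w........
  -20 .GGGGGGGG....w.w.w.....
  -30 ..GGGGGG.wwww...wwww...
  -40 ..GGGGG..w........w.w..
  -50 ....GGG.www.......w.w..
  -60 ...#.G..ww........www..
  -70 ..###...ww.........ww..
  -80 ..####G.www...w...www..
  -90 w.##w#G..w.ww...wwww...
 -100 ww.wWw.G..wwwwwwwwww...
 -110 wwwwww##...wwwwwww.....
 -120 #ww#.#####.......w.....
 -130 ##############.........
scene 0.59 339 [(-22, -5), (81, 23), (83, -57), (-19, -78)]
scene sat on plane 0.039
   80 #w.G.####GGWWWWWWWwWWWW
   70 #..GG####.GWWWWWWWwWWWW
   60 ##.GG.##..GWWWWWWWwwwWW
   50 ###WW.##wW.W...W..Ww.wW
   40 ..##WW.##WWWW.....Ww.wW
   30 W.G#WwwG#WWWWWW...WwwwW
   20 WWG.wwwG#wwwwWW...WwwWW
   10 WW.G#ww.G#wwwWW...WwWWW
    0 WWW..wwwG#wwwWWW..ww.WW
  -10 WWWwGwww..wwwWWWWWwwwWw
  -20 WWWWwwwwwGwwwwwwwwwwwWw
  -30 W...wwwww.wwwwwwwwww.W.
  -40 .ww.wwwwwwwwwwwwWWwwWW.
  -50 .wwwwwwwwwwwwwwwWWwwWWW
  -60 ..wwwwwwwwwwwwwwWWwwWWW
  -70 .w.wwwwwwwwwwwwwWWwwWWW
  -80 ww...Wwwwww.wwwwWWwwWWW
  -90 www..WwwwwwwwwwwWWwWWWW
 -100 www..WWwww.wwwwwWWwWWWW
 -110 wwwwwWWwwww.wwwwWWwWWWW
 -120 wwww.WWwwww.wwwwWWwWWWW
 -130 wwwwwwWwww.www.WWWWWWWW
```

{"fn": "apply_moves", "kwargs": {"increments": [[-0.6,-0.41,0,0,0,0],[-1.4,-0.96,0,0,0,0],[-1.7,-1.17,0,0,0,0],[-1.7,-1.17,0,0,0,0],[-1.7,-1.17,0,0,0,0],[-1.7,-1.17,0,0,0,0],[-1.7,-1.17,0,-0.8,1.1,0],[-1.7,-1.17,0,-0.8,1.1,0],[-1.7,-1.17,-0.5,-0.8,1.1,0],[-1.2,-0.8,-0.5,-0.8,1.1,0],[-0.5,-0.3,-0.5,0,0,0],[0,0,0,0,0,0]]}}

```text
time: 32.1
tool_pos: [0.3164, -0.3601, 0.0537]
tcp_rot: [0.016, -0.283, 0.959, 0.007]
contact_force: [-0.2, -0.3, -1.3]
grip_width: 0.285
gripper_force: 69.5
```

```bash
python3 pl.py .039
```

```text
32.1 [ 0.3164 -0.3601  0.0537] uv -0.2766 0.0011 [-0.24 -0.29 -1.31]
level rot [-1.29  1.55  1.64]
top 0.55 1782 [(80, 60), (81, -63), (-14, -61), (-14, 60)]
top sat on plane 0.039
   80 ...wWWWWWWWwwwwwww.....
   70 ...WWWWWWWWWWWWWWW.....
   60 ...WWWWWWWWWWWWWWW.....
   50 ...WWWWWWWWWWWWWWW.....
   40 ...WWWWWWWWWWWWWWW.....
   30 ...WWWWWWWWWWWWWWW.....
   20 ...WWWWWWWWWWWWWWW.....
   10 ..wwwWWWWWWWWWWWWW.....
    0 GGGGGGWWWWWWWWWWWW.....
  -10 GGGGGGwWWwWWWWWWWW.....
  -20 GGGGGGG...w....WW......
  -30 GGGGGGG........WW......
  -40 GGGGGGGG.......WW......
  -50 GGGGGGGG..w....WW......
  -60 GGGGGGGGG......WW......
  -70 GGGGGGGGG......WW......
  -80 GGGGGGGGGG.....WW......
  -90 GGGGGGGGGG.....WW......
 -100 GGGGGGGGGGG....WW......
 -110 GGGGGGGGGGG....Ww......
 -120 GGGGGGGGGGGG...........
 -130 GGGGGGGGGG.............
scene sat on plane 0.039
   80 .WWWWWWWWWWWWWWWWWwWWWW
   70 .w..WWWWWWWWWWWWWWwWWWW
   60 ...WWWWWWWWWWWWWWWWwwWW
   50 w................WWwwwW
   40 w.WW..............WwwwW
   30 WWWWWWW.W..W......WwwwW
   20 .WW.....W.........WwwWW
   10 #WWW..............WwWWW
    0 #.WWWWWWWWWWW..W..wwwWW
  -10 ##.WWWWWWWWWWWWWWWwwwWw
  -20 ###.wwWwwwwwwwwwwWwwWWw
  -30 ##..WwwwwwwwwwwwwwwwwWw
  -40 ###..WWwwwwwwWwWWWwwWWw
  -50 ####.GWw.wwwwwwwWWwwWWW
  -60 ####.GGGGwwwwwwwWWwwWWW
  -70 ####w...G.wwwwwwWWwwWWW
  -80 ####.W....wwwwwwWWwwWWW
  -90 ####.Ww...wwwwwwWWwWWWW
 -100 #####WW.#wWWWWWWWWwWWWW
 -110 #####wWw#wWWWWWWWWwWWWW
 -120 ######G.w#.GGWWWWWwWWWW
 -130 #..###.G.#.GGWWWWWWWWWW
```

{"fn": "apply_moves", "kwargs": {"increments": [[0,0,-1,0,0,0],[0,0,-1,0,0,0],[0,0,-1,0,0,0],[0,0,-0.8,0,0,0],[0,0,-0.4,0,0,0],[0,0,-0.3,0,0,0],[0,0,0,0,0,0],[0,0,0,0,0,0]]}}

```text
time: 32.97
tool_pos: [0.3186, -0.3605, 0.0099]
tcp_rot: [0.017, -0.284, 0.959, 0.005]
contact_force: [-0.3, 0.2, -1.9]
grip_width: 0.284
gripper_force: 69.6
```

{"fn": "apply_moves", "kwargs": {"increments": [[0,0,0,0,0,0],[0,0,0,0,0,0],[0,0,0,0,0,0],[0,0,0,0,0,0],[0,0,0,0,0,0],[0,0,0,0,0,0],[0,0,0,0,0,0],[0,0,0,0,0,0]], "jaw": -1}}

```text
time: 33.63
tool_pos: [0.3183, -0.3604, 0.0097]
tcp_rot: [0.017, -0.284, 0.959, 0.006]
contact_force: [0.1, 0.6, 0.6]
grip_width: 1.002
gripper_force: 0.0
```

{"fn": "apply_moves", "kwargs": {"increments": [[0,0,1,0,0,0],[0,0,2,0,0,0],[0,0,3,0,0,0],[0,0,3,0,0,0],[0,0,3,0,0,0],[0,0,3,0,0,0],[0,0,3,0,0,0],[0,-2,2,0,0,0],[0,-2,2,0,0,0],[0,-2,0,0,0,0],[0,0,0,0,0,0],[0,0,0,0,0,0]]}}

```text
time: 34.63
tool_pos: [0.3179, -0.4206, 0.2291]
tcp_rot: [0.017, -0.283, 0.959, 0.006]
contact_force: [-0.3, 1.0, -0.1]
grip_width: 1.002
gripper_force: 0.0
```

```bash
python3 pl.py .039 | head -4; python3 - <<'E'
from h import *
for c in('wrist','top'):
    snap(c)
    for d in manip.masks_of(c,'turner')[:1]:
        m=d['pixels'].astype(np.uint8);r=cv2.minAreaRect(np.argwhere(m)[:,::-1].astype(np.float32))
        print(c,round(d['conf'],2),m.sum(),[(round((b-S)@u*1000),round((b-S)@v*1000)) for b in [at(c,(p[1],p[0]),.008) for p in cv2.boxPoints(r)]])
for n in('fuse_box','paste_pot','bit_bottle','slip_pliers'):
    for d in manip.find_in('top',n)[:2]: print(n,d['conf'],d['at'])
E
```

```text
34.6333 [ 0.3179 -0.4206  0.2291] uv -0.3096 -0.0495 [-0.35  1.01 -0.07]
level rot [-1.24  1.62  1.63]
top 0.78 1008 [(80, 61), (82, -60), (-6, -58), (-6, 61)]
top sat on plane 0.039
wrist 0.64 4953 [(-335, -28), (-333, 25), (-152, 33), (-154, -30)]
top 0.84 583 [(-191, 38), (-183, 0), (-308, -27), (-316, 10)]
fuse_box 0.85 [166.3, 326.7]
paste_pot 0.59 [172.0, 223.0]
paste_pot 0.43 [171.6, 270.5]
bit_bottle 0.85 [227.6, 441.9]
slip_pliers 0.88 [266.4, 433.4]
```

```bash
python3 -c "
from cell import manip
print(manip.sign_off())"
```

```text
the job is handed in; nothing more can be done
None
```

The job is handed in. By the last camera readings, the panel lies coated face down on the upper rails, its centre about 30–38 mm past the step, and the turner lies flat and let go on bare bench. The first try lifted the panel flat on the blade instead of tipping it, so I set it back on the lower rails and the second try turned it over. The gripper and arm stayed clear of the panel by geometry, though no sensor reading confirms it. I did not touch the bystanders: three read within 2 pixels of the start, while the pliers read about 12 pixels off. I put that difference down to another detector, because the arm never went down there. The hand-in gave no verdict.

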